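# Clamp a core plate in its casting frame with the two ejector levers

### The arm

A 6-joint arm with a two-finger parallel gripper is mounted at the origin on a cart in front of the work surface, level with it; the furniture and walls round the work are solid. World frame = base frame: x ahead of the robot, y to its left, z up, the work surface at z = 0. Lengths are in m, angles in rad, forces in N, time in s.
With the tool pointing down it reaches from about 0.375 to 0.825 m from the base axis. Payload 5.5 kg.
Tool frame: the origin (TCP) lies midway between the tips of the shut fingers; the grasp point (between the pads) lies 19 mm behind it; x points along the fingers, z is the direction in which the jaws open and shut, and the axes are right-handed (so a half turn about x gives the same grasp; the last joint's range is limited). The gripper opens to 85 mm and grips with 20 to 120 N. Pads are 22 mm wide; open, the fingers measure 114 mm over their backs; the gripper's body (76 mm by 85 mm) begins 54 mm behind the grasp point. The pads swing forward as they close: fully open they stand 13 mm farther back than shut.
Start: joints at [1.112, 0.314, -0.047, 1.21, 0, 1.571], TCP at [0.266, 0.538, 0.231] pointing down, gripper open.
Joint ranges: [-2.67, 2.67], [-0.69, 1.73], [-1.03, 1.25], [-2.08, 2.16], [-1.42, 1.45], [-3.14, 3.14]. Speed limits (rad/s): [2.39, 2.39, 3.01, 3.14, 3.14, 3.14].

### API

Orientations are given as a unit quaternion [w, x, y, z].
In Python, from station import observe, snapshot, hand_in gives the robot as it stands.
- The arm moves only by the tool carry_out, never from a script. Its argument "targets" is one flat list of numbers, 4 for each row, row after row: the shift along the tool's x, y, z in m, then the turn about the tool's x in degrees. In form: [tx, ty, tz, turn, tx, ty, tz, turn, ...]. A call has 1 to 20 rows; each row is the pose to reach, as a shift and turn from the pose commanded when the call began, along the tool's axes at that moment; what a row does not reach only later rows make up. A row lasts 1/10 s, in which the tool goes at most 50 mm and 8.59 degrees, less where a joint would pass 70% of its speed; a pose out of reach is approached as far as the arm can. A call with a gripper value outside its range is refused whole. "claw" is the closure in counts, from 0 (fully open) to 255 (shut), set as the call begins (left out, the last holds). The fingers move at their own pace and stop on an object; "squeeze" is the grip in N (left out, the last holds). Time passes only in rows, so rows that repeat a pose let the fingers close. It gives the time, the measured TCP pose, the force and the opening at its end, in the units of the state.
- observe(): the state, without advancing time (a new reading comes with each control period).
- snapshot(name): name is "scene" or "side" or "wrist"; returns a dict with "image" (384x512x3 uint8, blue, green, red), "fov_y" (degrees; the focal length in pixels is half the picture's height over the tangent of half this angle, whatever the lens; pixels are square), "cx", "cy" (the principal point, pixels), "k1" (the pictures are not rectified: a ray, as slopes to the right and down, at radius r is drawn at 1 + k1 r^2 times it, then the intrinsics apply), "R" (3x3) and "t" (3): a world point X has camera coordinates R X + t. Camera axes: x right, y down, z forward; pixel columns grow to the right and rows downward; lengths in m; the calibration is good to about 2 mm. A picture is of the moment at which its call begins. There is no depth.
- hand_in(): hands the job in, once; it reports no verdict.
The state is a dict: "t": time; "joint_positions": joint angles; "qvel": joint speeds; "joint_torque": joint torques, N m; "tool_pos": TCP position; "tcp_rot": TCP orientation; "contact_force": force on the tool from outside, world axes, zero at the start; "torque": the same for the moment, N m; "opening": opening from 0.0 (shut) to 1.0 (fully open).
Only numpy, scipy, OpenCV 4.12 (cv2) and the standard library are available. Lean on these libraries where they do the work, as an engineer would, in place of code of your own. Each camera call takes 0.05 s, during which the arm holds its last target.

### The job

Take the metal core plate out of its wooden stand, set it upright into the guides of the casting frame (either way round) so that its side pins rest in the jaws of the two swung-out ejector levers, and let go. Then swing the two levers inward, pushing on their ends from outside, until each is firmly tight and clamps its pin down on its seat. The seats are shimmed differently each time, so go by feel: push slowly, stop once a lever stands firm, never force anything, and leave the other things on the bench where they are.

Things in the scene. Friction and masses are not known exactly. Their poses are not given: they have to be found in the camera images.
- plate: Plain steel core plate 62 wide (its y), 10 thick (its x), 80 mm high (its z), about 0.35 kg, upright at the start; origin: middle of its underside. Same on both faces, grasped across the 10 mm near its top edge. A notch 16 mm wide, 38 mm high is open at the middle of its underside. A flat round boss (looks only) stands 4.5 mm proud on each face, 35 to 61 mm up.
- pin_left (a point): Centre of the round pin, 8 mm thick, 30 mm long along x, that juts from the plate's own +y edge: 40 mm from the plate's middle, 20 mm above its underside; pin ends 44 mm from the middle. Resting on the open levers: 98 to 102 mm above the frame's origin. Clamped: 91 to 97 mm, not the same on both sides, as the hidden shims have it.
- pin_right (a point): The same pin on the plate's own -y edge.
- stand: Wooden stand fixed to the bench, base 50 x 70 mm, with a slot 14 mm wide along its y between two walls 36 mm high, 54 mm long. The plate stands loosely in the slot, its underside 8 mm above the stand's origin (middle of its underside, on the bench).
- frame: Casting frame fixed to the bench: grey base, steel top, 66 (x) x 150 mm (y), top face 67 mm above the origin (middle of its underside, on the bench). The plate goes in from above at the middle, its thickness along the frame's x, its width along the frame's y. Levers, guides and seats are mounted on it.
- guide_mouth (a point): Middle of the mouth of the guides, 120 mm above the frame's origin. Two pairs of guides (16 to 30 mm either side in y) leave a 13 mm gap in x up to 109 mm above the origin, flaring to 29 mm here. A round-topped post 12 mm wide in y, 97 mm high, at the middle enters the plate's notch.
- rest (a point): Middle of the plate's underside when it is set in by hand, 78 to 82 mm above the frame's origin: the pins lie in the open jaws on their lower lips. Clamped, the underside is 71 to 77 mm above it.
- lever_left: Left ejector lever of dark steel, on the frame's +y side; origin on its pivot (along x, 58 mm from the middle, 89 mm above the frame's origin), z along the handle. Upright at angle 0, it swings outward up to 0.9 rad. It starts 0.78 to 0.88 rad out and grows tight between 0.03 and 0.4 rad. Stiff: 4 to 7 N at the tip move it, it stays where left; some 10 N make it tight, over 14 N is too much.
- jaw_left (a point): Middle of the left lever's jaw, 18 mm from the pivot toward the plate. The middle of the pin lies between its lower lip (22 mm long) and upper lip (21 mm), 15 mm apart. Swung in, the upper lip presses the pin down on two brass seat posts beside the jaw, whose height is set anew each time within 5.4 mm, each side for itself.
- lever_right: The same lever mirrored on the frame's -y side, pivot at y = -58 mm.
- tip_left (a point): Middle of the free-turning black roller, 12 mm thick, 10 mm long along the frame's x between two 3 mm cheeks, at the end of the left lever's handle, 60 mm from its pivot. Pushed from outside toward the plate, level or along its arc, it swings the lever in. With the lever at 0 it is 58 mm from the frame's middle, 149 mm above its origin. Once tight it gives only a few N per mm.
- tip_right (a point): The same for the right lever.
- mould_half: Bystander: blue mould half lying flat, 60 x 85 x 24 mm, origin under its middle.
- g_clamp: Bystander: blue screw clamp lying flat, 87 x 106 x 19 mm, origin under its middle.
- bottle_nozzle: Bystander: small bottle with a pointed nozzle, 40 x 41 x 120 mm, origin under its middle.

How it is judged:
By the outcome, as a careful person would: the job done as asked, in the order asked, and still so for the second after the job is handed in, with the robot touching nothing.
It also fails if it takes over 72 s, if anything falls off the work surface, if the arm or the gripper's body presses on something with over 40 N, if the wrist force passes 120 N, or if a joint passes its speed limit or range.

## Working session

There is one attempt and no reset: what is moved stays moved. The work goes in short steps, Python scripts to look and compute and a tool call to move; the robot and the scene stay as the last step left them, time stands still between calls to the robot, and variables do not carry over. Pictures are saved under pics/ and viewed, and the job is handed in when it is done.

Besides the shell and the picture viewer there is one more tool, called as name(argument=value, ...) on one line, values as JSON. carry_out: Moves the arm, as the interface text tells. Its arguments: {"type":"object","properties":{"targets":{"type":"array","items":{"type":"number"}},"claw":{"type":"number"},"squeeze":{"type":"number"}},"required":["targets"]}

```bash
ls; mkdir -p pics; python3 - <<'E'
from station import observe,snapshot
import cv2,pickle
s=observe();print({k:s[k] for k in('t','tool_pos','tcp_rot','contact_force','opening')})
d={}
for n in('scene','side','wrist'):
    q=snapshot(n);d[n]=q;cv2.imwrite(f'pics/{n}0.png',q['image']);print(n,q['fov_y'],q['cx'],q['cy'],q['k1'],q['R'],q['t'])
pickle.dump(d,open('d0.pkl','wb'))
E
```

```text
pics
{'t': 0.0, 'tool_pos': array([0.26545413, 0.53745231, 0.23044374]), 'tcp_rot': array([ 0.60008126, -0.37352822,  0.60109917,  0.37290607]), 'contact_force': array([-0.23273791, -0.40163   , -0.08837697]), 'opening': 0.9968667699201107}
scene 53.26836216892181 259.79222144884403 185.47488200480146 -0.11013986707986236 [[-0.47401923 -0.88043378 -0.01192148]
 [-0.39383838  0.22411027 -0.89144036]
 [ 0.78752594 -0.41786474 -0.45298119]] [0.47672872 0.20846871 0.64386863]
side 52.32266726225047 253.80435056575345 187.5803167409872 -0.09617281013885233 [[ 0.98586673 -0.16726702 -0.00940895]
 [-0.08173112 -0.43117586 -0.89855851]
 [ 0.1462423   0.88662795 -0.43875286]] [-0.41660022  0.27044477  0.58393247]
wrist 61.73924208830937 254.4297111385981 189.9108539252086 -0.052871459299018486 [[ 0.44315579  0.89644173 -0.00227487]
 [ 0.86073668 -0.42479317  0.28050512]
 [ 0.25049015 -0.12626553 -0.95984983]] [-0.59770166 -0.03615529  0.38025118]
```

View pics/scene0.png

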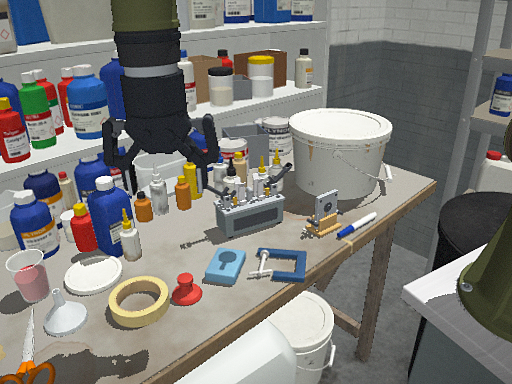

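View pics/side0.png

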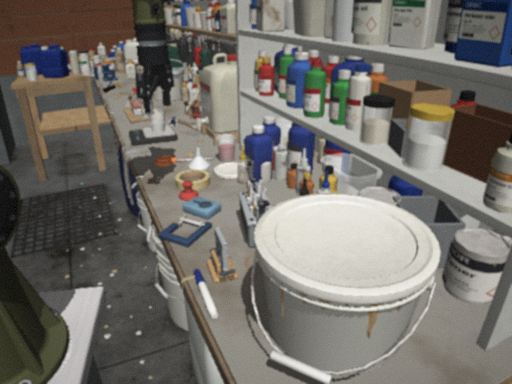

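View pics/wrist0.png

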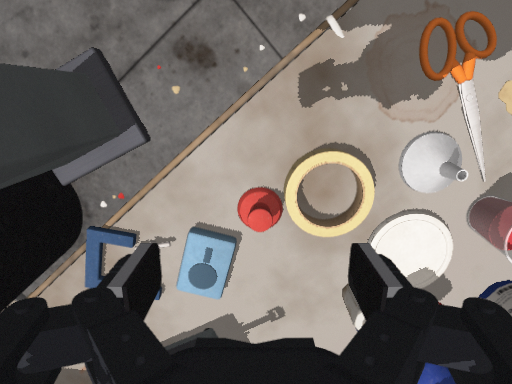

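The scene view shows the frame around (250,212), the plate in its stand at (324,215), the clamp at (280,263) and the mould half at (225,265). I'll zoom in.

```bash
python3 - <<'E'
import cv2
a=cv2.imread('pics/scene0.png')[140:260,190:360];cv2.imwrite('pics/sc_c.png',cv2.resize(a,None,fx=4.6,fy=4.6,interpolation=cv2.INTER_CUBIC))
a=cv2.imread('pics/side0.png')[165:295,165:295];cv2.imwrite('pics/si_c.png',cv2.resize(a,None,fx=4.6,fy=4.6,interpolation=cv2.INTER_CUBIC))
E
```

```text
(no output)
```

View pics/sc_c.png

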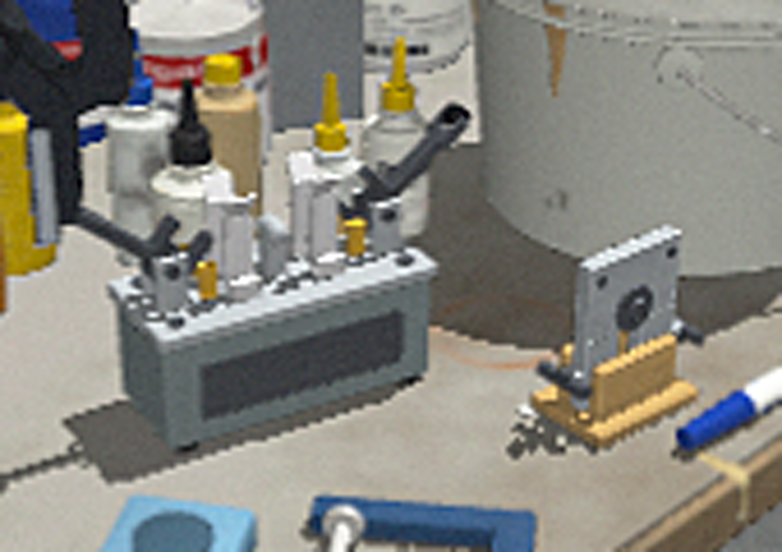

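View pics/si_c.png

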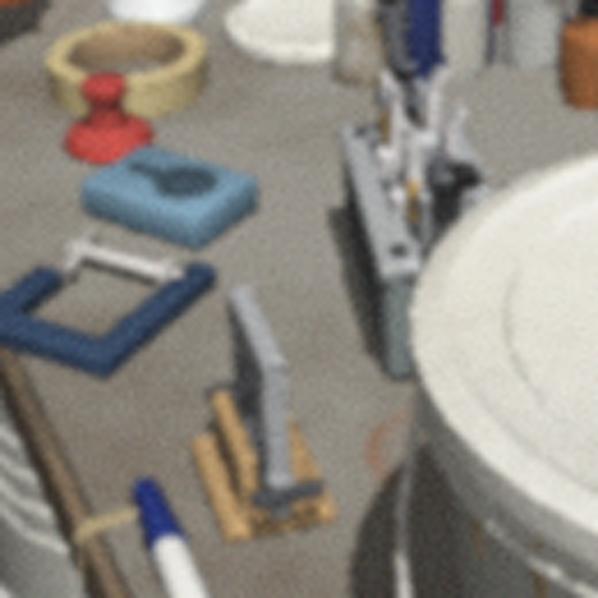

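```bash
cat > h.py <<'E'
import numpy as np, cv2
from scipy.spatial.transform import Rotation as Ro
from scipy.optimize import least_squares
def proj(c,X):
    X=np.atleast_2d(X);p=X@np.array(c['R']).T+np.array(c['t']);s=p[:,:2]/p[:,2:]
    r2=(s**2).sum(1,keepdims=True);s=s*(1+c['k1']*r2);f=192/np.tan(np.radians(c['fov_y'])/2)
    return s*f+[c['cx'],c['cy']]
def ray(c,uv):
    f=192/np.tan(np.radians(c['fov_y'])/2);d=(np.array(uv,float)-[c['cx'],c['cy']])/f;s=d.copy()
    for _ in range(20): s=d/(1+c['k1']*(s@s))
    R=np.array(c['R']);return -R.T@np.array(c['t']),R.T@np.array([s[0],s[1],1])
def onz(c,uv,z):
    o,d=ray(c,uv);return o+d*(z-o[2])/d[2]
def rot(q): return Ro.from_quat([q[1],q[2],q[3],q[0]]).as_matrix()
def pose(x,y,yaw,P,z=0):
    P=np.atleast_2d(P);c,s=np.cos(yaw),np.sin(yaw)
    return np.c_[x+c*P[:,0]-s*P[:,1],y+s*P[:,0]+c*P[:,1],z+P[:,2]]
def fit(obs,x0):  # obs: list of (cam, uv, P) ; pose x,y,yaw
    g=lambda v:np.concatenate([(proj(c,pose(*v,P))[0]-uv) for c,uv,P in obs])
    r=least_squares(g,x0,loss='soft_l1');return r.x,g(r.x).reshape(-1,2)
E
python3 - <<'E'
from h import *
import pickle
d=pickle.load(open('d0.pkl','rb'));c=d['scene'];s=d['side']
f=lambda u,v:(190+u/4.6-.4,140+v/4.6-.4)
g=lambda u,v:(165+u/4.6-.4,165+v/4.6-.4)
for n,u,v in [('fl',168,335),('l',110,288),('fr',437,265),('br',385,235)]: print(n,onz(c,f(u,v),.067))
for n,u,v in [('pl near',582,266),('pl far',680,230)]: print(n,onz(c,f(u,v),.088))
print('pins',onz(c,f(575,383),.028),onz(c,f(690,332),.028))
print('side frame near corner',onz(s,g(390,280),.067),onz(s,g(345,130),.067))
print('side plate top',onz(s,g(285,365),.088),onz(s,g(235,290),.088))
print('tips',onz(c,f(80,215),.13),onz(c,f(458,113),.13))
print('bottles',onz(c,f(330,80),.12),onz(c,f(400,40),.12))
print('cam',[ray(q,(256,192))[0] for q in d.values()])
E
```

```text
fl [0.44901712 0.37968871 0.067     ]
l [0.50319145 0.38633992 0.067     ]
fr [0.44525428 0.23713692 0.067     ]
br [0.48530411 0.24345935 0.067     ]
pl near [0.37849892 0.19932071 0.088     ]
pl far [0.38453539 0.13663323 0.088     ]
pins [0.37277044 0.20339206 0.028     ] [0.3829103  0.12537111 0.028     ]
side frame near corner [0.45098416 0.21882676 0.067     ] [0.45132543 0.37226011 0.067     ]
side plate top [0.39440834 0.12864575 0.088     ] [0.37932013 0.18893713 0.088     ]
tips [0.464882   0.41171369 0.13      ] [0.47645767 0.2069754  0.13      ]
bottles [0.56645155 0.23055877 0.12      ] [0.5980601 0.1685509 0.12     ]
cam [array([-0.19898168,  0.64205809,  0.48318111]), array([ 0.34742042, -0.47080507,  0.49529272]), array([0.20074596, 0.56845881, 0.37376609])]
```

```bash
cat >> h.py <<'E'
def axes(s): 
    R=rot(s['tcp_rot']);return R
def plan(s,target,yawz=None):
    """tool shift & turn to bring TCP to target; tool z to horizontal direction angle yawz (mod pi)"""
    R=rot(s['tcp_rot']);sh=R.T@(np.array(target)-s['tool_pos'])
    t=None
    if yawz is not None:
        w=R.T@np.array([np.cos(yawz),np.sin(yawz),0]);t=np.degrees(np.arctan2(-w[1],w[2]))
        t=(t+90)%180-90
    return sh.round(4),t
E
python3 - <<'E'
from h import *
from station import observe
s=observe();R=rot(s['tcp_rot']);print(R.round(4));print(s['joint_positions'].round(3))
print(plan(s,[.40,.2,.25],0.12))
E
```

```text
[[-6.000e-04 -8.966e-01  4.428e-01]
 [-1.200e-03  4.429e-01  8.966e-01]
 [-1.000e+00  0.000e+00 -1.300e-03]]
[ 1.112  0.314 -0.048  1.21   0.     1.571]
(array([-0.0191, -0.2701, -0.2431]), np.float64(56.83864504689575))
```

carry_out(targets=[-0.02,-0.01,-0.01,2,-0.02,-0.04,-0.035,8,-0.02,-0.075,-0.07,15,-0.02,-0.11,-0.1,22,-0.02,-0.145,-0.13,29,-0.02,-0.18,-0.16,36,-0.02,-0.21,-0.19,43,-0.02,-0.24,-0.215,49,-0.02,-0.26,-0.235,54,-0.02,-0.27,-0.243,57,-0.02,-0.27,-0.243,57,-0.02,-0.27,-0.243,57], claw=0)

```text
t: 1.35
tool_pos: [0.4001, 0.201, 0.2512]
tcp_rot: [0.706, -0.042, 0.706, 0.042]
contact_force: [0.2, 0.2, 0.1]
opening: 1.001
```

```bash
python3 - <<'E'
from station import observe,snapshot
import cv2,pickle
s=observe();print({k:s[k] for k in('t','tool_pos','tcp_rot','contact_force','opening','joint_positions')})
d={}
for n in('wrist',):
    q=snapshot(n);d[n]=q;cv2.imwrite(f'pics/{n}1.png',cv2.resize(q['image'],None,fx=1.5,fy=1.5,interpolation=cv2.INTER_CUBIC))
pickle.dump(d,open('d1.pkl','wb'))
E
```

```text
{'t': 1.35, 'tool_pos': array([0.40009666, 0.20103097, 0.25123678]), 'tcp_rot': array([ 0.70577662, -0.04154033,  0.70596977,  0.04195764]), 'contact_force': array([0.20736352, 0.24172796, 0.12862784]), 'opening': 1.0009137727729696, 'joint_positions': array([ 4.65130071e-01,  1.85406708e-02, -3.54349612e-01,  1.19792387e+00,
        6.50076979e-04,  1.91777371e+00])}
```

View pics/wrist1.png

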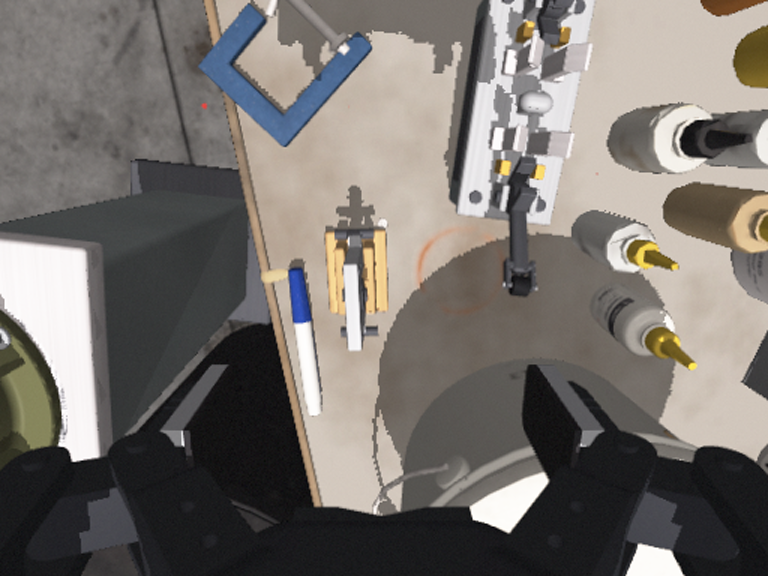

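The wrist view shows the plate in its stand around (353,290), the frame on the right with the right lever's roller at (518,285), the pen next to the stand, and the bucket at the lower right. I'll crop both.

```bash
python3 - <<'E'
import cv2,pickle
im=pickle.load(open('d1.pkl','rb'))['wrist']['image']
cv2.imwrite('pics/w1a.png',cv2.resize(im[140:245,200:280],None,fx=5.5,fy=5.5,interpolation=cv2.INTER_CUBIC))
cv2.imwrite('pics/w1b.png',cv2.resize(im[0:205,295:410],None,fx=2.9*1.3,fy=2.9,interpolation=cv2.INTER_CUBIC) if 0 else cv2.resize(im[0:205,290:410],None,fx=2.9,fy=2.9,interpolation=cv2.INTER_CUBIC))
E
```

```text
(no output)
```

View pics/w1a.png

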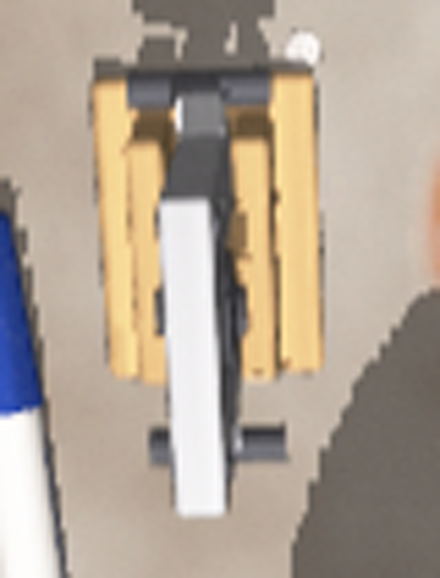

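View pics/w1b.png

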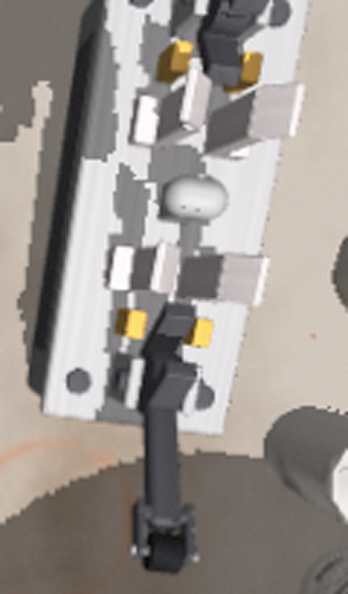

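```bash
python3 - <<'E'
from h import *
import pickle
d=pickle.load(open('d0.pkl','rb'));c=d['scene'];s=d['side'];w=pickle.load(open('d1.pkl','rb'))['wrist']
a=lambda u,v:np.array((200+u/5.5-.4,140+v/5.5-.4)); b=lambda u,v:np.array((290+u/2.9-.3,v/2.9-.3))
f=lambda u,v:np.array((190+u/4.6-.4,140+v/4.6-.4)); g=lambda u,v:np.array((165+u/4.6-.4,165+v/4.6-.4))
m=.001
pl=[(w,a(160,200),(-5*m,31*m,88*m)),(w,a(215,197),(5*m,31*m,88*m)),(w,a(177,515),(-5*m,-31*m,88*m)),(w,a(226,515),(5*m,-31*m,88*m))]
for n,o,x0 in [('plate w',pl,[.385,.165,.1])]:
    v,r=fit(o,x0);print(n,v,r.round(1).tolist())
pl2=[(w,a(150,443),(-15*m,-40*m,28*m)),(w,a(286,445),(15*m,-40*m,28*m)),(w,a(130,90),(-15*m,40*m,28*m)),(w,a(270,90),(15*m,40*m,28*m))]
v,r=fit(pl2,[.385,.165,.1]);print('pins w',v,r.round(1).tolist())
st=[(w,a(95,75),(-25*m,35*m,8*m)),(w,a(318,75),(25*m,35*m,8*m)),(w,a(113,375),(-25*m,-35*m,8*m)),(w,a(322,370),(25*m,-35*m,8*m))]
v,r=fit(st,[.385,.165,.1]);print('stand w',v,r.round(1).tolist())
sc=[(c,f(582,266),(-5*m,31*m,88*m)),(c,f(680,230),(-5*m,-31*m,88*m)),]
v,r=fit(sc,[.385,.165,.1]);print('plate scene',v,r.round(1).tolist())
fr=[(w,b(43,410),(-33*m,-75*m,67*m)),(w,b(222,433),(33*m,-75*m,67*m)),(w,b(268,258),(14.5*m,-16*m,120*m)),(w,b(262,305),(14.5*m,-30*m,120*m)),(w,b(195,195),(0,0,97*m))]
v,r=fit(fr[:2]+fr[4:],[.48,.305,0.]);print('frame w',v,r.round(1).tolist())
print([(proj(w,pose(*v,q[2]))[0]-[290,0])*2.9 for q in fr])
sf=[(c,f(168,335),(-33*m,75*m,67*m)),(c,f(437,265),(-33*m,-75*m,67*m)),(c,f(110,288),(33*m,75*m,67*m))]
v2,r=fit(sf,[.48,.305,0.]);print('frame scene',v2,r.round(1).tolist())
print('roller r',onz(w,b(167,553),.089+.06*np.cos(.83)))
print('bucket rim pts', [onz(w,np.array(p)/1.5,z) for p in[(440,480),(520,450),(640,437)] for z in (.15,.2)])
for p in [(290,240),(262,245),(300,215)]:print('bucket side', onz(s,p,.2))
E
```

```text
plate w [0.38353838 0.16359177 0.14244671] [[-0.1, -0.4], [0.1, -0.1], [-0.3, 0.4], [0.4, 0.2]]
pins w [0.38317413 0.16314077 0.14744167] [[-0.0, 0.7], [-0.3, -0.3], [-0.1, 0.3], [0.4, -0.5]]
stand w [0.38227936 0.16785683 0.13588903] [[-0.2, 0.2], [0.4, -0.6], [-0.7, 0.0], [0.5, 0.3]]
plate scene [0.38646206 0.16845751 0.08579769] [[0.1, -0.1], [-0.1, 0.1]]
frame w [0.47728034 0.30757632 0.01568525] [[-1.1, 1.2], [0.3, 0.0], [0.5, -0.7]]
[array([ 38.8251696 , 412.46643988]), array([221.96230827, 432.14302174]), array([260.04376195, 249.95293165]), array([250.52203169, 300.19221854]), array([195.48924309, 191.98491457])]
frame scene [0.47737326 0.3097326  0.03894874] [[-0.2, 2.1], [0.9, -0.8], [-0.6, -0.9]]
roller r [0.47940955 0.20302135 0.12949255]
bucket rim pts [array([0.44866933, 0.08171025, 0.15      ]), array([0.43684914, 0.12041661, 0.2       ]), array([0.49276021, 0.10806047, 0.15      ]), array([0.47192373, 0.14137839, 0.2       ]), array([0.56311703, 0.12426016, 0.15      ]), array([0.52789305, 0.15426535, 0.2       ])]
bucket side [ 0.46691049 -0.04237911  0.2       ]
bucket side [ 0.42750736 -0.04710469  0.2       ]
bucket side [0.49842538 0.02026735 0.2       ]
```

```bash
python3 - <<'E'
import cv2,pickle
a=cv2.imread('pics/scene0.png')[95:215,280:405];b=cv2.imread('pics/side0.png')[180:310,240:450]
a=cv2.resize(a,None,fx=3.2,fy=3.2,interpolation=cv2.INTER_CUBIC);b=cv2.resize(b,None,fx=3,fy=3,interpolation=cv2.INTER_CUBIC)
cv2.imwrite('pics/bk1.png',a);cv2.imwrite('pics/bk2.png',b)
E
```

```text
(no output)
```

View pics/bk1.png

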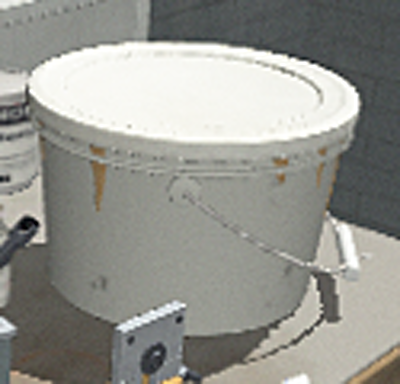

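View pics/bk2.png

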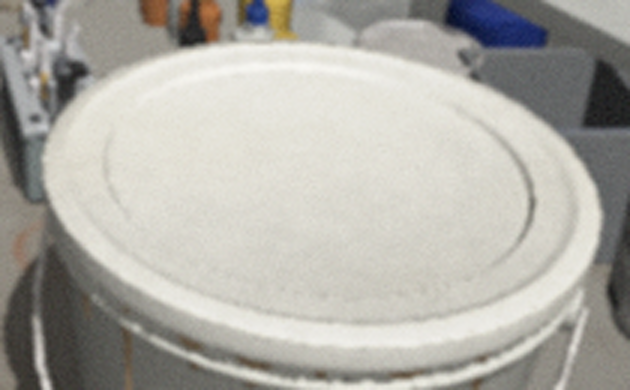

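```bash
python3 - <<'E'
from h import *
import pickle
d=pickle.load(open('d0.pkl','rb'));c=d['scene'];s=d['side']
A=np.array([(28,92),(150,43),(250,52),(359,98),(60,63)])/3.2+[280,95]
B=np.array([(45,175),(250,42),(450,95),(600,220),(110,90)])/3+[240,180]
t=np.linspace(0,2*np.pi,400)
def g(v):
    P=np.c_[v[0]+v[2]*np.cos(t),v[1]+v[2]*np.sin(t),0*t+v[3]];o=[]
    for q,U in((c,A),(s,B)):
        p=proj(q,P);o+=[np.sqrt(((p-u)**2).sum(1).min()) for u in U]
    return np.array(o)
r=least_squares(g,[.6,.0,.13,.2]);print(r.x,g(r.x).round(1))
E
```

```text
[ 0.56197587 -0.00826393  0.13591292  0.16829863] [1.  1.4 0.5 0.1 0.1 0.4 3.2 3.6 0.5 1.1]
```

```bash
python3 - <<'E'
from h import *
from station import observe
s=observe();print(plan(s,[.3835,.1635,.135],.1435));print(plan(s,[.3835,.1635,.059],.1435));print(s['t'])
E
```

```text
(array([ 0.1162, -0.0357, -0.0208]), np.float64(-1.4047688367787856))
(array([ 0.1922, -0.0357, -0.0208]), np.float64(-1.4047688367787856))
1.4
```

carry_out(targets=[0.02,-0.01,-0.006,-0.4,0.05,-0.02,-0.012,-0.8,0.085,-0.03,-0.018,-1.2,0.11,-0.0357,-0.0208,-1.4,0.116,-0.0357,-0.0208,-1.4,0.116,-0.0357,-0.0208,-1.4,0.116,-0.0357,-0.0208,-1.4], claw=120)

```text
t: 2.1
tool_pos: [0.3847, 0.1638, 0.1365]
tcp_rot: [0.706, -0.05, 0.705, 0.051]
contact_force: [0.5, 0.4, -0.1]
opening: 0.529
```

```bash
cat > snap.py <<'E'
import sys,pickle,cv2
from station import observe,snapshot
s=observe();print({k:(s[k].round(4).tolist() if hasattr(s[k],'round') else s[k]) for k in('t','tool_pos','tcp_rot','contact_force','torque','opening')})
n,tag=sys.argv[1:3];box=[int(a) for a in sys.argv[3:7]] or [0,0,512,384]
q=snapshot(n);pickle.dump((s,q),open(tag+'.pkl','wb'))
x0,y0,x1,y1=box;k=min(780/(x1-x0),590/(y1-y0));print('scale',k)
cv2.imwrite(f'pics/{tag}.png',cv2.resize(q['image'][y0:y1,x0:x1],None,fx=k,fy=k,interpolation=cv2.INTER_CUBIC))
E
python3 snap.py wrist w2
```

```text
{'t': 2.1, 'tool_pos': [0.3847, 0.1638, 0.1365], 'tcp_rot': [0.7059, -0.0502, 0.7047, 0.0508], 'contact_force': [0.4979, 0.4011, -0.073], 'torque': [-0.0001, -0.0458, -0.0594], 'opening': 0.5290426715341123}
scale 1.5234375
```

View pics/w2.png

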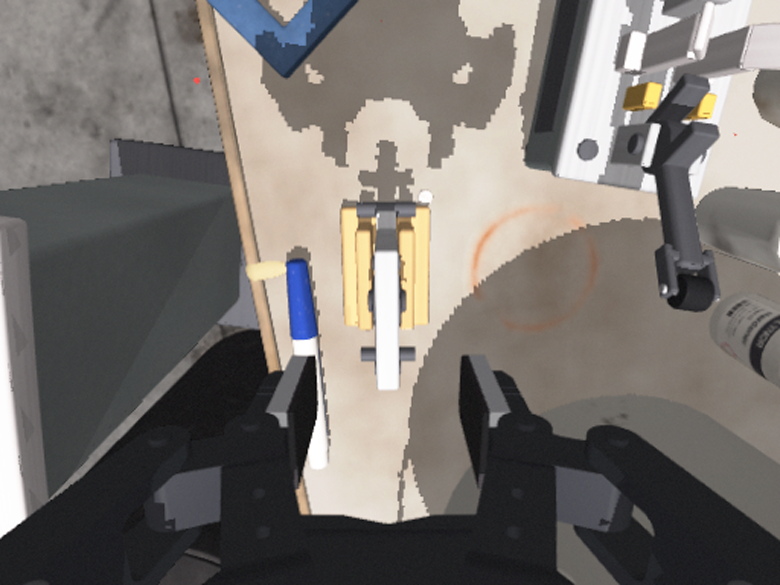

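The plate's top edge runs from (386,250) to (388,388), aligned with the image columns. The fingers straddle it evenly, at x 316 and 461.

```bash
python3 - <<'E'
from h import *
import pickle
s,w=pickle.load(open('w2.pkl','rb'));k=1.5234;m=.001
a=lambda u,v:np.array((u/k-.2,v/k-.2))
pl=[(w,a(374.5,250),(-5*m,31*m,88*m)),(w,a(398,250),(5*m,31*m,88*m)),(w,a(376,388),(-5*m,-31*m,88*m)),(w,a(399,388),(5*m,-31*m,88*m))]
v,r=fit(pl,[.385,.165,.1]);print(v,r.round(1).tolist())
print(plan(s,[v[0],v[1],.059],v[2]))
# projected position of grasp point / tcp
R=rot(s['tcp_rot']);print(proj(w,s['tool_pos'])*k, proj(w,s['tool_pos']+R[:,0]*.08)*k)
E
```

```text
[0.38321204 0.16394822 0.15041797] [[-0.5, -0.5], [0.5, -0.7], [0.0, 0.8], [-0.0, 0.7]]
(array([ 0.0775,  0.0003, -0.0016]), np.float64(-0.43094357540030614))
[[390.97653725 374.84499539]] [[389.98755143 299.87161025]]
```

carry_out(targets=[0.02,0,0,-0.2,0.045,0,0,-0.4,0.065,0,0,-0.4,0.074,0,0,-0.4,0.076,0,0,-0.4,0.076,0,0,-0.4])

```text
t: 2.75
tool_pos: [0.3844, 0.163, 0.0601]
tcp_rot: [0.706, -0.052, 0.705, 0.053]
contact_force: [-0.5, 1.1, 1.1]
opening: 0.529
```

carry_out(targets=[0,0,0,0,0,0,0,0,0,0,0,0,0,0,0,0,0,0,0,0,0,0,0,0], claw=255, squeeze=60)

```text
t: 3.35
tool_pos: [0.3845, 0.1629, 0.0602]
tcp_rot: [0.706, -0.052, 0.705, 0.053]
contact_force: [-1.1, -0.3, 5.7]
opening: 0.105
```

```bash
python3 snap.py wrist w3
```

```text
{'t': 3.35, 'tool_pos': [0.3845, 0.1629, 0.0602], 'tcp_rot': [0.7058, -0.0523, 0.7046, 0.0527], 'contact_force': [-1.056, -0.2696, 5.7477], 'torque': [-0.0666, 0.1929, 0.0101], 'opening': 0.10542497647853412}
scale 1.5234375
```

View pics/w3.png

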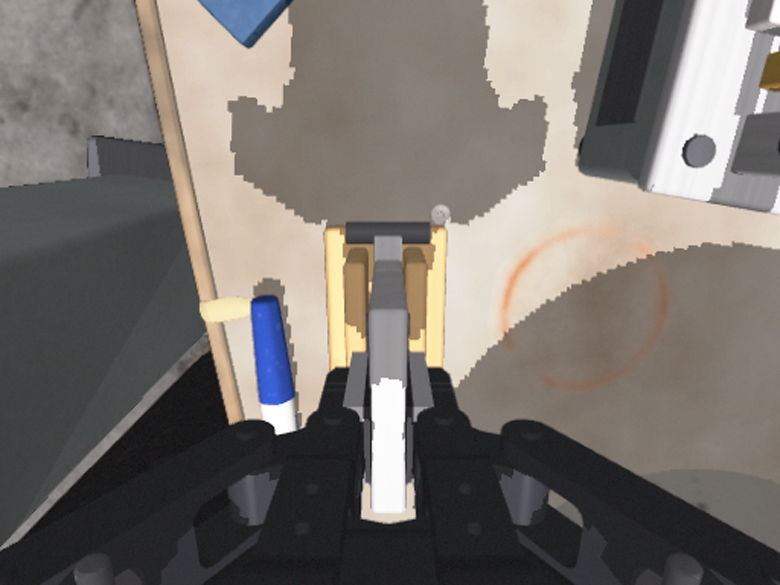

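```bash
cp w3.pkl grasp.pkl; python3 - <<'E'
import pickle,cv2
s,w=pickle.load(open('w3.pkl','rb'));cv2.imwrite('pics/w3c.png',cv2.resize(w['image'][185:350,205:305],None,fx=3.5,fy=3.5,interpolation=cv2.INTER_CUBIC))
E
```

```text
(no output)
```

View pics/w3c.png

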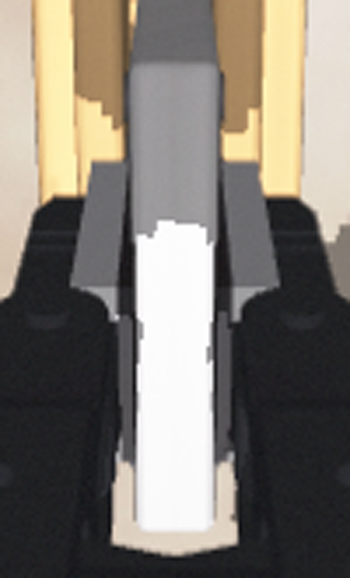

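```bash
python3 - <<'E'
from h import *
import pickle
s,w=pickle.load(open('w3.pkl','rb'));k=3.5;m=.001
a=lambda u,v:np.array((205+u/k-.35,185+v/k-.35))
P=np.array([(-5,31,80),(5,31,80),(-5,-31,80),(5,-31,80)])*m
U=[a(132,62),a(220,62),a(135,530),a(213,530)]
for z in (.006,.008,.010,.012):
    pl=[(w,u,p+[0,0,z]) for u,p in zip(U,P)]
    v,r=fit(pl,[.385,.165,.1]);R=rot(s['tcp_rot']);d=R.T@(np.array([v[0],v[1],z])-s['tool_pos']);print(z,v,r.round(1).tolist(),d.round(4), np.degrees(np.arctan2(R[1,2],R[0,2])))
E
```

```text
0.006 [0.38350823 0.16277727 0.14467067] [[-0.4, 0.6], [0.4, 0.7], [-0.1, -1.1], [0.1, -1.0]] [ 0.0542 -0.     -0.0011] 8.509943175224054
0.008 [0.3833551  0.16377826 0.14473837] [[-0.6, -0.2], [0.6, -0.2], [-0.3, 0.3], [0.3, 0.3]] [ 0.0522  0.001  -0.0011] 8.509943175224054
0.01 [0.38321701 0.16468079 0.14472498] [[-0.9, -0.9], [0.9, -0.8], [-0.5, 1.8], [0.5, 1.9]] [ 0.0502  0.0019 -0.0011] 8.509943175224054
0.012 [0.38310772 0.16539068 0.14476164] [[-1.1, -1.0], [1.1, -0.9], [-0.6, 3.8], [0.6, 3.9]] [ 0.0482  0.0026 -0.0011] 8.509943175224054
```

carry_out(targets=[-0.005,0,0,0,-0.015,0,0,0,-0.03,0,0,0,-0.05,0,0,0,-0.08,0,0,0,-0.11,0,0,0,-0.14,0,0,0,-0.16,0,0,0,-0.17,0,0,0,-0.17,0,0,0])

```text
t: 4.4
tool_pos: [0.3843, 0.1629, 0.2306]
tcp_rot: [0.706, -0.052, 0.704, 0.053]
contact_force: [-0.4, -0.4, -3.6]
opening: 0.11
```

```bash
python3 snap.py wrist w4;python3 - <<'E'
from h import *
from station import observe
s=observe();print(plan(s,[.47,.285,.235],.016))
E
```

```text
{'t': 4.4, 'tool_pos': [0.3843, 0.1629, 0.2306], 'tcp_rot': [0.7059, -0.0522, 0.7044, 0.0527], 'contact_force': [-0.3567, -0.4284, -3.5821], 'torque': [-0.0005, -0.0307, -0.0477], 'opening': 0.10954971167621709}
scale 1.5234375
(array([-0.0057,  0.1083,  0.1035]), np.float64(7.59299546165829))
```

View pics/w4.png

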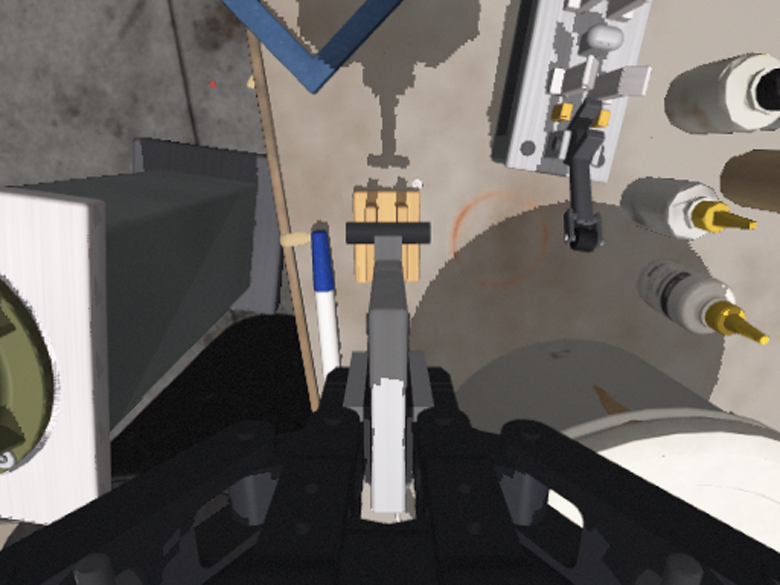

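The plate is lifted and hangs straight, unchanged in the grip. Next I move so the camera is over the frame.

```bash
python3 - <<'E'
from h import *
from station import observe
s=observe();print(plan(s,[.476,.225,.24],.02))
E
```

```text
(array([-0.0107,  0.0481,  0.1006]), np.float64(7.363812333977592))
```

carry_out(targets=[-0.002,0.003,0.006,0.4,-0.004,0.01,0.02,1.5,-0.006,0.02,0.04,3,-0.01,0.028,0.06,4.5,-0.01,0.037,0.08,6,-0.01,0.045,0.095,7,-0.01,0.048,0.1,7.4,-0.01,0.048,0.1,7.4,-0.01,0.048,0.1,7.4])

```text
t: 5.35
tool_pos: [0.4745, 0.2244, 0.2385]
tcp_rot: [0.706, -0.007, 0.708, 0.007]
contact_force: [-0.7, 0.1, -2.7]
opening: 0.105
```

```bash
python3 snap.py wrist w5 150 0 380 190
```

```text
{'t': 5.35, 'tool_pos': [0.4745, 0.2244, 0.2385], 'tcp_rot': [0.7064, -0.0073, 0.7078, 0.0066], 'contact_force': [-0.6524, 0.1449, -2.679], 'torque': [-0.0249, 0.0057, -0.0434], 'opening': 0.1053827474076201}
scale 3.1052631578947367
```

View pics/w5.png

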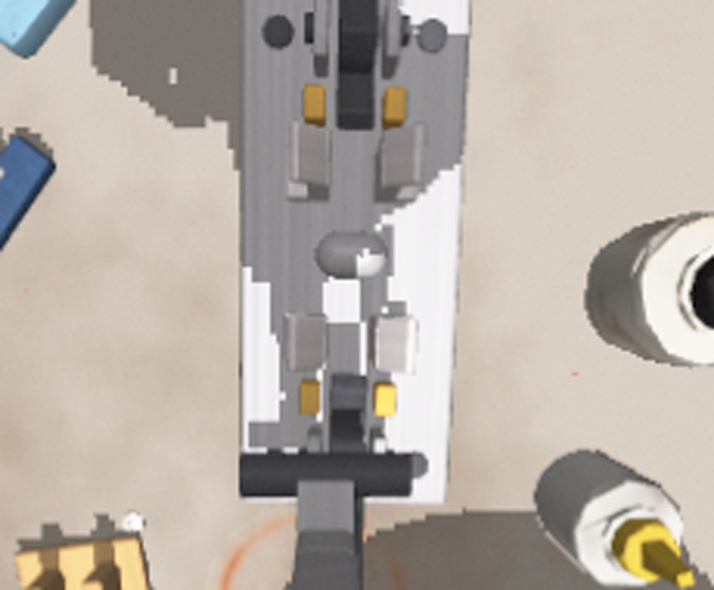

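```bash
python3 - <<'E'
from h import *
import pickle
s,w=pickle.load(open('w5.pkl','rb'));k=3.1053;m=.001
a=lambda u,v:np.array((150+u/k-.3,v/k-.3))
L=[((287,315),(-14.5,-16,120)),((289,370),(-14.5,-30,120)),((415,315),(14.5,-16,120)),((415,372),(14.5,-30,120)),((290,122),(-14.5,30,120)),((288,198),(-14.5,16,120)),((424,122),(14.5,30,120)),((420,198),(14.5,16,120)),((445,502),(33,-75,67)),((241,500),(-33,-75,67)),((350,256),(0,0,95))]
ob=[(w,a(*u),np.array(p)*m) for u,p in L]
v,r=fit(ob,[.477,.307,.02]);print(v,r.round(1).tolist())
v1,r=fit(ob[8:],[.477,.307,.02]);print(v1,r.round(1).tolist())
v1,r=fit(ob[:4],[.477,.307,.02]);print(v1,r.round(1).tolist())
R=rot(s['tcp_rot']);print('toolz yaw',np.arctan2(R[1,2],R[0,2]),R[:,0])
E
```

```text
[0.47841569 0.30684205 0.00602317] [[2.2, 0.2], [1.5, 0.5], [-2.3, 0.7], [-2.9, 0.3], [1.6, -0.3], [2.1, -5.2], [-3.1, 0.3], [-2.5, -4.6], [0.4, 0.9], [-0.1, 0.6], [0.0, -0.4]]
[0.47833131 0.30713739 0.00551273] [[0.3, 0.6], [-0.2, 0.3], [-0.1, -0.8]]
[0.47853929 0.30717793 0.01284562] [[2.5, -0.2], [1.9, 0.2], [-1.9, 0.1], [-2.4, -0.2]]
toolz yaw 0.019678710546133318 [-0.00192997 -0.00101366 -0.99999762]
```

```bash
python3 - <<'E'
from h import *
import pickle
s,w=pickle.load(open('w5.pkl','rb'));k=3.1053;m=.001
a=lambda u,v:np.array((150+u/k-.3,v/k-.3));R=rot(s['tcp_rot'])
for u in [(326,474),(240,474),(412,474)]: 
    p=onz(w,a(*u),.2385-.052+.02);print(R.T@(p-s['tool_pos']))
T=np.array([.4795,.306,.19]);print(plan(s,T,.008),plan(s,[.4795,.306,.131],.008))
E
```

```text
[ 0.03194994  0.04073038 -0.00083077]
[ 0.03197964  0.04073674 -0.01607106]
[0.03192023 0.04074046 0.01440309]
(array([0.0484, 0.0815, 0.0067]), np.float64(0.6692507255471867)) (array([0.1074, 0.0816, 0.0068]), np.float64(0.6692507255471867))
```

carry_out(targets=[0,0.005,0.001,0.1,0,0.017,0.002,0.2,0,0.035,0.003,0.4,0,0.055,0.005,0.5,0.005,0.072,0.007,0.7,0.015,0.08,0.007,0.7,0.035,0.0815,0.007,0.7,0.05,0.0815,0.007,0.7,0.056,0.0815,0.007,0.7,0.056,0.0815,0.007,0.7,0.056,0.0815,0.007,0.7])

```text
t: 6.5
tool_pos: [0.4811, 0.3065, 0.1836]
tcp_rot: [0.707, -0.002, 0.707, 0.003]
contact_force: [-0.1, 0.1, -2.3]
opening: 0.108
```

```bash
python3 snap.py wrist w6; python3 snap.py scene s6 200 130 330 230
```

```text
{'t': 6.5, 'tool_pos': [0.4811, 0.3065, 0.1836], 'tcp_rot': [0.7072, -0.0025, 0.707, 0.0025], 'contact_force': [-0.0656, 0.1331, -2.2899], 'torque': [-0.0228, -0.0353, 0.0136], 'opening': 0.10826784674023682}
scale 1.5234375
{'t': 6.55, 'tool_pos': [0.4814, 0.3067, 0.184], 'tcp_rot': [0.7075, -0.0023, 0.7067, 0.0027], 'contact_force': [-0.0062, -0.0709, -1.8697], 'torque': [0.0087, -0.0208, 0.0153], 'opening': 0.10250970680496913}
scale 5.9
```

View pics/w6.png

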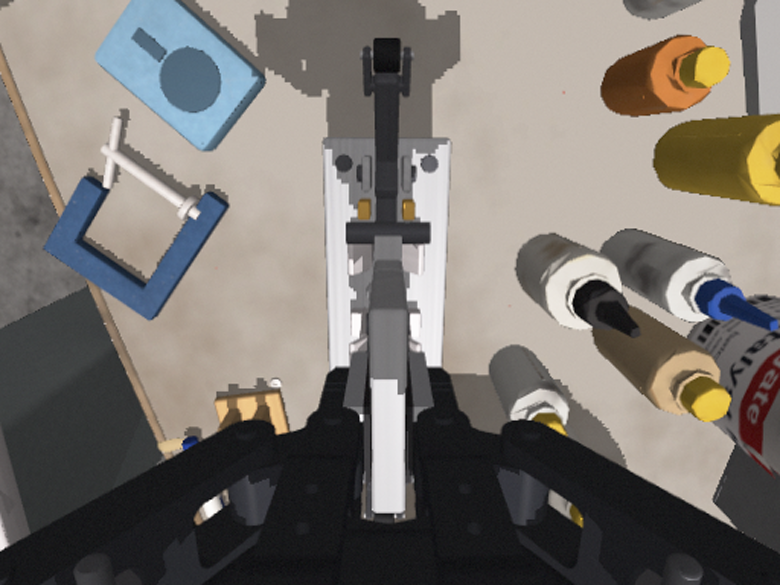

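View pics/s6.png

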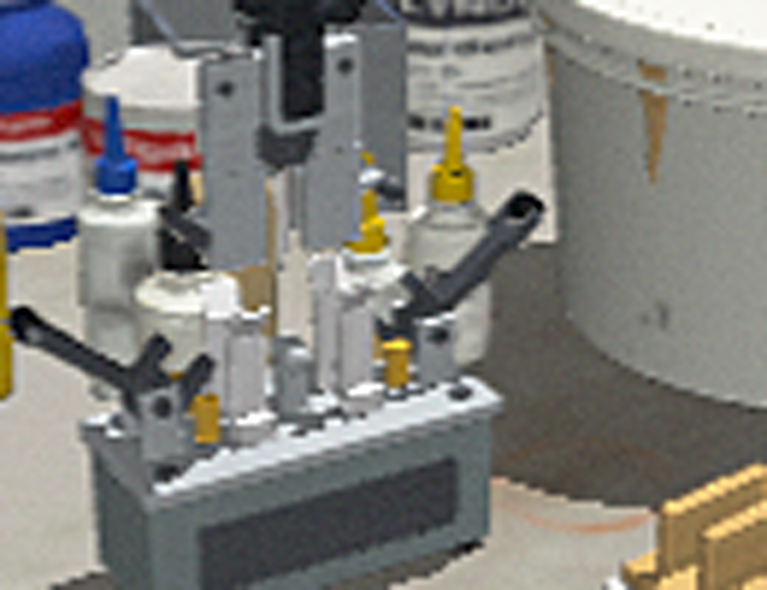

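```bash
python3 - <<'E'
from h import *
import pickle
s,w=pickle.load(open('w6.pkl','rb'));m=.001
cv2.imwrite('pics/w6c.png',cv2.resize(w['image'][15:225,200:310],None,fx=2.8,fy=2.8,interpolation=cv2.INTER_CUBIC))
E
```

```text
(no output)
```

View pics/w6c.png

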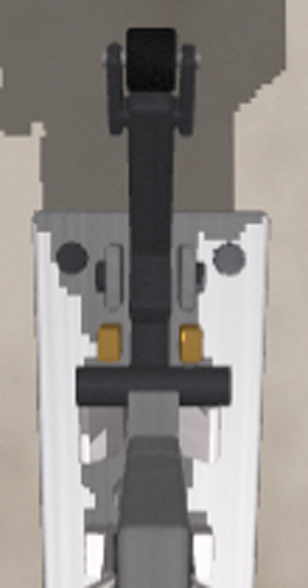

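```bash
python3 - <<'E'
from h import *
import pickle
s,w=pickle.load(open('w6.pkl','rb'));k=2.8;m=.001;R=rot(s['tcp_rot'])
a=lambda u,v:np.array((200+u/k-.3,15+v/k-.3))
ob=[(w,a(35,213),np.array([-33,75,67])*m),(w,a(270,213),np.array([33,75,67])*m)]
v,r=fit(ob,[.477,.307,.02]);print(v,r.round(1).tolist())
print('roller',onz(w,a(151,58),.1295),'midedge y',onz(w,a(152.5,213),.067))
p=onz(w,a(154,386),s['tool_pos'][2]-.052+.02);print('pin',p,R.T@(p-s['tool_pos']),'toolz yaw',np.arctan2(R[1,2],R[0,2]))
E
```

```text
[0.47982407 0.30620015 0.00669838] [[-0.5, 0.0], [0.5, 0.0]]
roller [0.47890134 0.41056004 0.1295    ] midedge y [0.47932428 0.38113891 0.067     ]
pin [0.4799399  0.34711393 0.15163788] [ 0.03200474  0.04057617 -0.00083725] toolz yaw 0.00706508522797871
```

carry_out(targets=[0,-0.0004,-0.0008,0,0.003,-0.0004,-0.0008,0,0.008,-0.0004,-0.0008,0,0.013,-0.0004,-0.0008,0,0.018,-0.0004,-0.0008,0,0.023,-0.0004,-0.0008,0,0.027,-0.0004,-0.0008,0,0.03,-0.0004,-0.0008,0,0.03,-0.0004,-0.0008,0])

```text
t: 7.5
tool_pos: [0.4798, 0.3059, 0.1527]
tcp_rot: [0.707, -0.003, 0.707, 0.002]
contact_force: [-0.2, 0.2, -3.1]
opening: 0.107
```

```bash
python3 snap.py scene s7 200 130 330 230
```

```text
{'t': 7.5, 'tool_pos': [0.4798, 0.3059, 0.1527], 'tcp_rot': [0.7068, -0.0027, 0.7074, 0.0024], 'contact_force': [-0.1845, 0.2098, -3.0995], 'torque': [-0.0343, -0.0019, -0.0413], 'opening': 0.10651388566923231}
scale 5.9
```

View pics/s7.png

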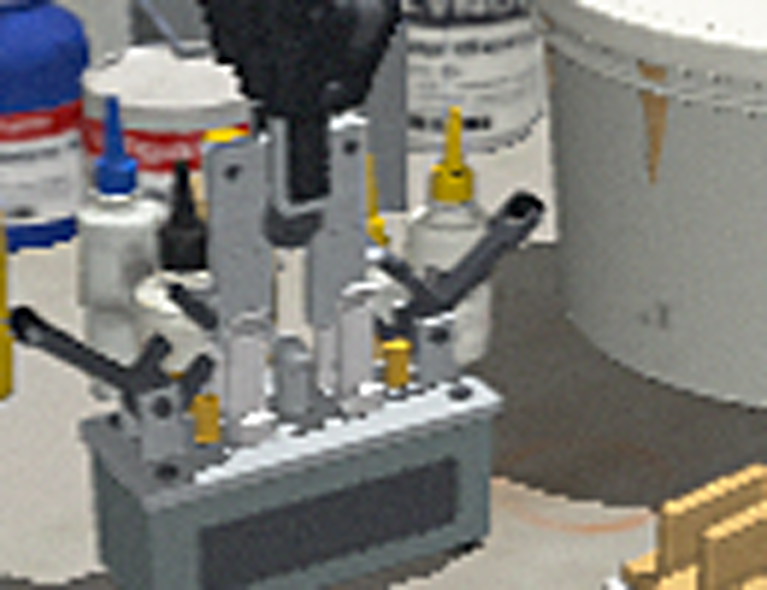

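The plate is inside the guides with no force, and its notch (273–312) is centred over the post (293).

carry_out(targets=[0.003,0,0,0,0.006,0,0,0,0.009,0,0,0,0.012,0,0,0,0.014,0,0,0,0.016,0,0,0,0.016,0,0,0])

```text
t: 8.25
tool_pos: [0.4799, 0.306, 0.137]
tcp_rot: [0.707, -0.003, 0.707, 0.002]
contact_force: [-0.1, -0.6, -4.1]
opening: 0.105
```

carry_out(targets=[0.001,0,0,0,0.002,0,0,0,0.002,0,0,0])

```text
t: 8.55
tool_pos: [0.4801, 0.3061, 0.1352]
tcp_rot: [0.707, -0.003, 0.707, 0.003]
contact_force: [0.0, -0.0, -3.2]
opening: 0.101
```

Underside about 83 mm. I'm still going down in 1 mm steps.

carry_out(targets=[0.001,0,0,0,0.001,0,0,0])

```text
t: 8.75
tool_pos: [0.4801, 0.3061, 0.1342]
tcp_rot: [0.707, -0.003, 0.707, 0.003]
contact_force: [0.5, 0.4, -2.8]
opening: 0.106
```

carry_out(targets=[0.001,0,0,0,0.001,0,0,0])

```text
t: 8.95
tool_pos: [0.4801, 0.3061, 0.1332]
tcp_rot: [0.707, -0.003, 0.707, 0.003]
contact_force: [-0.5, -0.8, -2.4]
opening: 0.103
```

carry_out(targets=[0.001,0,0,0,0.001,0,0,0])

```text
t: 9.15
tool_pos: [0.4804, 0.3062, 0.1329]
tcp_rot: [0.707, -0.002, 0.707, 0.003]
contact_force: [-0.2, -1.4, 2.9]
opening: 0.101
```

```bash
python3 snap.py scene s8 200 130 330 230
```

```text
{'t': 9.15, 'tool_pos': [0.4804, 0.3062, 0.1329], 'tcp_rot': [0.7074, -0.0024, 0.7068, 0.0027], 'contact_force': [-0.152, -1.3869, 2.8866], 'torque': [-0.3182, 0.2918, 0.0107], 'opening': 0.10144479603516776}
scale 5.9
```

View pics/s8.png

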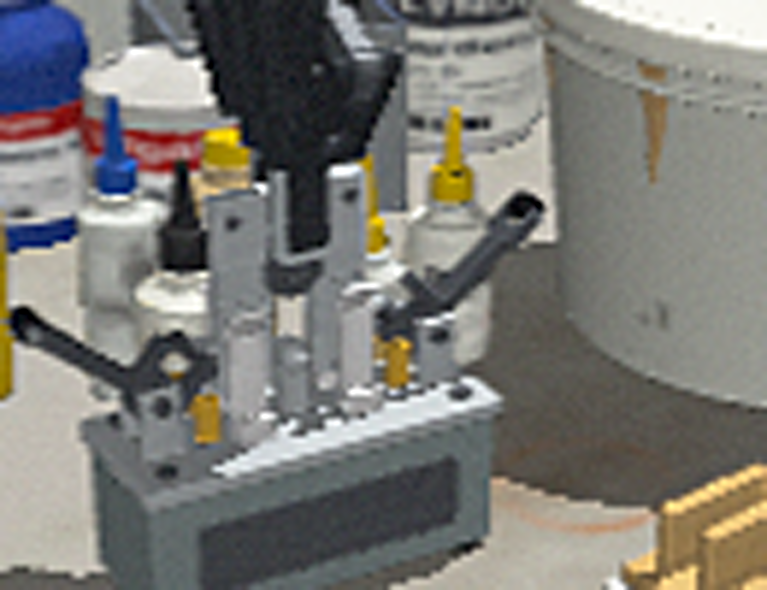

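carry_out(targets=[0,0,0,0,0,0,0,0,0,0,0,0,0,0,0,0,0,0,0,0], claw=165, squeeze=20)

```text
t: 9.7
tool_pos: [0.4801, 0.3061, 0.1322]
tcp_rot: [0.707, -0.003, 0.707, 0.003]
contact_force: [-0.5, -0.4, 0.2]
opening: 0.352
```

```bash
python3 snap.py scene s9 200 130 330 230
```

```text
{'t': 9.7, 'tool_pos': [0.4801, 0.3061, 0.1322], 'tcp_rot': [0.7071, -0.0026, 0.7071, 0.0026], 'contact_force': [-0.4736, -0.4433, 0.1726], 'torque': [0.0207, 0.0302, 0.0167], 'opening': 0.3518359764185258}
scale 5.9
```

View pics/s9.png

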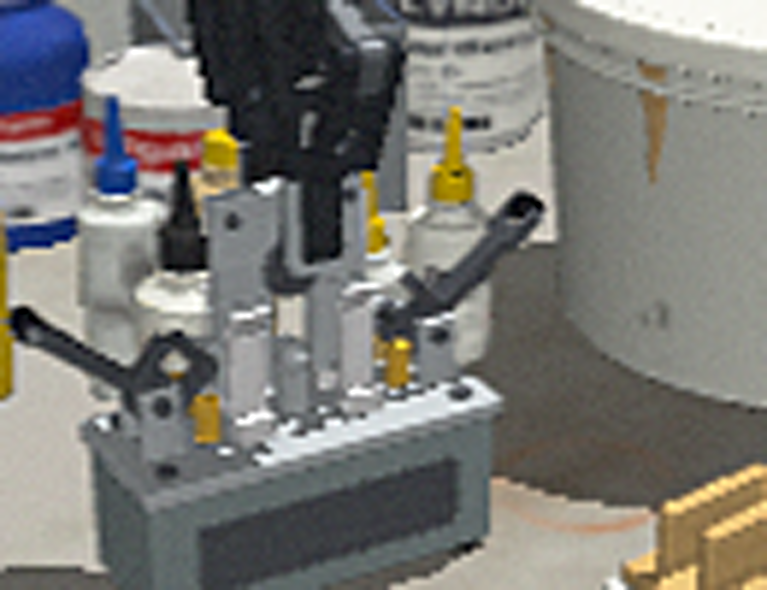

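Released; the plate stands with both pins in the jaws. Retreating upward.

carry_out(targets=[-0.005,0,0,0,-0.015,0,0,0,-0.03,0,0,0,-0.05,0,0,0,-0.075,0,0,0,-0.09,0,0,0,-0.095,0,0,0,-0.095,0,0,0])

```text
t: 10.55
tool_pos: [0.4807, 0.3065, 0.2285]
tcp_rot: [0.708, -0.002, 0.706, 0.003]
contact_force: [0.4, -0.2, -0.2]
opening: 0.355
```

carry_out(targets=[0,0.005,0,0,0,0.02,0,0,0,0.045,0,0,0,0.075,0,0,0,0.105,0,0,0,0.125,0,0,0,0.137,0,0,0,0.14,0,0,0,0.14,0,0], claw=255)

```text
t: 11.45
tool_pos: [0.4788, 0.4462, 0.2266]
tcp_rot: [0.707, -0.003, 0.707, 0.002]
contact_force: [-1.0, -0.2, -0.4]
opening: -0.002
```

```bash
python3 snap.py wrist w10; python3 snap.py scene s10 140 110 330 240
```

```text
{'t': 11.45, 'tool_pos': [0.4788, 0.4462, 0.2266], 'tcp_rot': [0.7068, -0.0031, 0.7074, 0.0024], 'contact_force': [-0.987, -0.1707, -0.424], 'torque': [-0.026, 0.0154, -0.0261], 'opening': -0.0019236634696307602}
scale 1.5234375
{'t': 11.5, 'tool_pos': [0.4789, 0.4456, 0.2269], 'tcp_rot': [0.7069, -0.0028, 0.7073, 0.0022], 'contact_force': [-0.1574, 0.0809, 0.2553], 'torque': [0.0527, 0.0239, 0.0202], 'opening': -0.006033687764473067}
scale 4.105263157894737
```

View pics/w10.png

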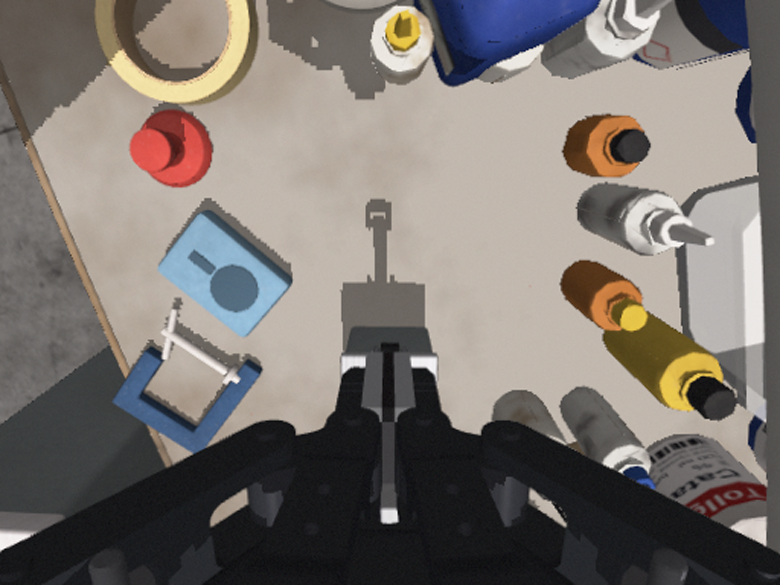

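View pics/s10.png

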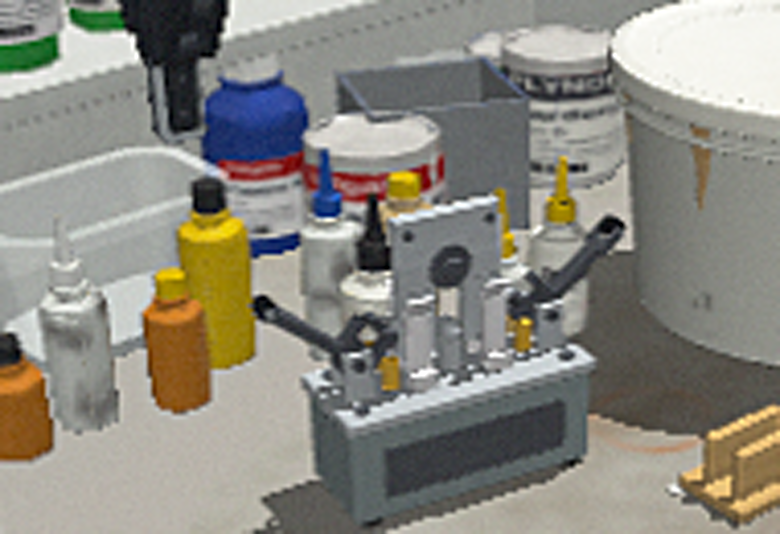

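The landing zone is clear: the bottles are at columns above 560. The plate stands upright in the frame. Now down outside the left roller.

carry_out(targets=[0.005,0,0,0,0.02,0,0,0,0.045,0,0,0,0.07,0,0,0,0.09,0,0,0,0.102,0,0,0,0.106,0,0,0,0.106,0,0,0])

```text
t: 12.35
tool_pos: [0.4791, 0.4458, 0.1213]
tcp_rot: [0.707, -0.002, 0.707, 0.002]
contact_force: [0.4, -0.2, 0.6]
opening: -0.001
```

```bash
python3 snap.py scene s11 150 110 330 240
```

```text
{'t': 12.35, 'tool_pos': [0.4791, 0.4458, 0.1213], 'tcp_rot': [0.707, -0.0025, 0.7072, 0.0023], 'contact_force': [0.4106, -0.221, 0.6182], 'torque': [0.0027, -0.0052, -0.0223], 'opening': -0.0014532464190852136}
scale 4.333333333333333
```

View pics/s11.png

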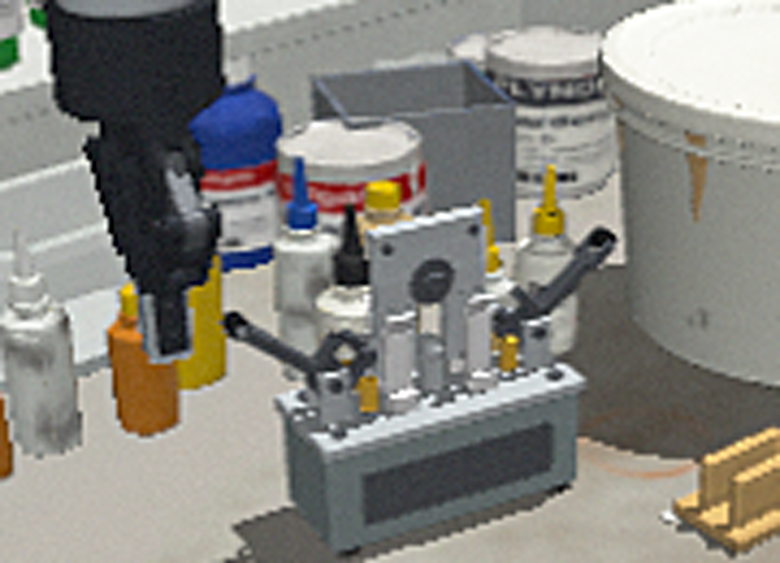

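carry_out(targets=[0,-0.004,0,0,0,-0.01,0,0,0,-0.014,0,0,0,-0.016,0,0,0,-0.018,0,0,0,-0.02,0,0])

```text
t: 13.0
tool_pos: [0.4794, 0.4276, 0.1219]
tcp_rot: [0.707, -0.001, 0.707, 0.004]
contact_force: [-0.8, 6.4, -0.4]
opening: 0.003
```

carry_out(targets=[0,-0.002,0,0,0,-0.004,0,0,0,-0.004,0,0])

```text
t: 13.3
tool_pos: [0.4794, 0.4237, 0.1219]
tcp_rot: [0.707, -0.002, 0.707, 0.004]
contact_force: [-0.5, 4.9, 0.8]
opening: -0.001
```

carry_out(targets=[-0.001,-0.002,0,0,-0.003,-0.004,0,0,-0.005,-0.006,0,0,-0.007,-0.008,0,0,-0.008,-0.01,0,0,-0.009,-0.012,0,0,-0.01,-0.014,0,0,-0.01,-0.014,0,0])

```text
t: 14.1
tool_pos: [0.4794, 0.4081, 0.1316]
tcp_rot: [0.707, -0.002, 0.707, 0.003]
contact_force: [-0.8, 4.2, 1.3]
opening: 0.0
```

carry_out(targets=[-0.001,-0.001,0,0,-0.001,-0.002,0,0,-0.001,-0.002,0,0])

```text
t: 14.4
tool_pos: [0.4794, 0.406, 0.1323]
tcp_rot: [0.707, -0.003, 0.707, 0.002]
contact_force: [-0.5, 4.7, 0.8]
opening: -0.004
```

carry_out(targets=[-0.0005,-0.001,0,0,-0.001,-0.002,0,0,-0.001,-0.002,0,0])

```text
t: 14.7
tool_pos: [0.4794, 0.4038, 0.1333]
tcp_rot: [0.707, -0.003, 0.707, 0.002]
contact_force: [-0.9, 2.9, 1.4]
opening: -0.004
```

carry_out(targets=[-0.0005,-0.001,0,0,-0.001,-0.002,0,0,-0.001,-0.002,0,0])

```text
t: 15.0
tool_pos: [0.4794, 0.4019, 0.1344]
tcp_rot: [0.707, -0.003, 0.707, 0.002]
contact_force: [-1.2, 3.8, -0.2]
opening: -0.0
```

carry_out(targets=[-0.0003,-0.001,0,0,-0.0005,-0.002,0,0,-0.0005,-0.002,0,0])

```text
t: 15.3
tool_pos: [0.4794, 0.4, 0.1349]
tcp_rot: [0.707, -0.003, 0.707, 0.002]
contact_force: [-0.6, 4.8, 0.0]
opening: 0.001
```

carry_out(targets=[-0.0003,-0.001,0,0,-0.0005,-0.0015,0,0,-0.0005,-0.0015,0,0])

```text
t: 15.6
tool_pos: [0.4794, 0.3985, 0.1353]
tcp_rot: [0.707, -0.003, 0.707, 0.002]
contact_force: [-1.3, 4.8, 0.4]
opening: -0.0
```

carry_out(targets=[-0.0003,-0.001,0,0,-0.0003,-0.0015,0,0,-0.0003,-0.0015,0,0])

```text
t: 15.9
tool_pos: [0.4795, 0.397, 0.1356]
tcp_rot: [0.707, -0.003, 0.707, 0.002]
contact_force: [-0.7, 4.3, 0.4]
opening: 0.001
```

carry_out(targets=[-0.0003,-0.001,0,0,-0.0003,-0.0015,0,0,-0.0003,-0.0015,0,0])

```text
t: 16.2
tool_pos: [0.4794, 0.3955, 0.1359]
tcp_rot: [0.707, -0.003, 0.707, 0.003]
contact_force: [-0.1, 4.5, -0.1]
opening: -0.0
```

carry_out(targets=[-0.0003,-0.001,0,0,-0.0003,-0.0015,0,0,-0.0003,-0.0015,0,0])

```text
t: 16.5
tool_pos: [0.4795, 0.3941, 0.1362]
tcp_rot: [0.707, -0.003, 0.707, 0.003]
contact_force: [-0.7, 4.6, 1.1]
opening: 0.002
```

carry_out(targets=[-0.0003,-0.001,0,0,-0.0003,-0.0015,0,0,-0.0003,-0.0015,0,0])

```text
t: 16.8
tool_pos: [0.4795, 0.3926, 0.1365]
tcp_rot: [0.707, -0.003, 0.707, 0.003]
contact_force: [-1.5, 4.8, 0.1]
opening: 0.001
```

carry_out(targets=[-0.0002,-0.001,0,0,-0.0002,-0.0015,0,0,-0.0002,-0.0015,0,0])

```text
t: 17.1
tool_pos: [0.4795, 0.391, 0.1367]
tcp_rot: [0.707, -0.003, 0.707, 0.002]
contact_force: [-0.9, 4.4, 0.3]
opening: -0.003
```

carry_out(targets=[-0.0002,-0.001,0,0,-0.0002,-0.0015,0,0,-0.0002,-0.0015,0,0])

```text
t: 17.4
tool_pos: [0.4795, 0.3894, 0.1369]
tcp_rot: [0.707, -0.003, 0.707, 0.002]
contact_force: [-1.8, 4.2, 0.6]
opening: -0.002
```

carry_out(targets=[-0.0001,-0.001,0,0,-0.0001,-0.001,0,0])

```text
t: 17.6
tool_pos: [0.4795, 0.3885, 0.137]
tcp_rot: [0.707, -0.003, 0.707, 0.002]
contact_force: [-0.9, 4.2, -0.4]
opening: -0.003
```

carry_out(targets=[-0.0001,-0.001,0,0,-0.0001,-0.001,0,0])

```text
t: 17.8
tool_pos: [0.4795, 0.3877, 0.1371]
tcp_rot: [0.707, -0.002, 0.707, 0.003]
contact_force: [-1.1, 4.6, 0.5]
opening: -0.001
```

```bash
python3 snap.py scene s12 190 130 320 230
```

```text
{'t': 17.8, 'tool_pos': [0.4795, 0.3877, 0.1371], 'tcp_rot': [0.7071, -0.0024, 0.7071, 0.0027], 'contact_force': [-1.1412, 4.5973, 0.5394], 'torque': [1.0924, 0.2382, 0.0628], 'opening': -0.0006353282123576083}
scale 5.9
```

View pics/s12.png

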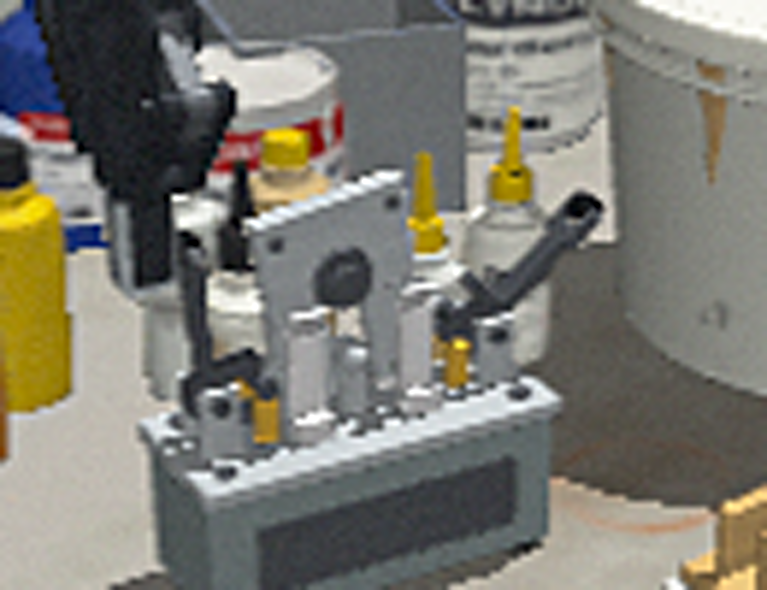

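The left lever is almost upright and is pushing its pin down. Not tight yet, at about 4.5 N.

carry_out(targets=[-0.0001,-0.001,0,0,-0.0001,-0.001,0,0])

```text
t: 18.05
tool_pos: [0.4795, 0.3872, 0.1373]
tcp_rot: [0.707, -0.002, 0.707, 0.003]
contact_force: [-1.4, 6.1, -0.0]
opening: 0.001
```

carry_out(targets=[-0.0001,-0.001,0,0,-0.0001,-0.001,0,0])

```text
t: 18.25
tool_pos: [0.4795, 0.3867, 0.1375]
tcp_rot: [0.707, -0.002, 0.707, 0.003]
contact_force: [-1.0, 7.0, -0.3]
opening: 0.003
```

carry_out(targets=[0,-0.001,0,0,0,-0.001,0,0])

```text
t: 18.45
tool_pos: [0.4795, 0.3862, 0.1376]
tcp_rot: [0.707, -0.002, 0.707, 0.004]
contact_force: [-1.5, 9.0, -1.6]
opening: -0.0
```

carry_out(targets=[0,-0.0007,0,0,0,-0.0007,0,0])

```text
t: 18.65
tool_pos: [0.4795, 0.3859, 0.1377]
tcp_rot: [0.707, -0.001, 0.707, 0.004]
contact_force: [-1.6, 9.1, -0.2]
opening: -0.001
```

carry_out(targets=[0,-0.0007,0,0,0,-0.0007,0,0])

```text
t: 18.85
tool_pos: [0.4795, 0.3856, 0.1378]
tcp_rot: [0.707, -0.001, 0.707, 0.005]
contact_force: [-2.2, 11.0, -0.6]
opening: 0.003
```

carry_out(targets=[0,0,0,0])

```text
t: 18.95
tool_pos: [0.4795, 0.3856, 0.1378]
tcp_rot: [0.707, -0.001, 0.707, 0.005]
contact_force: [-2.2, 11.6, -1.0]
opening: -0.001
```

The left lever is tight at about 11 N. I back off, lift and cross to the right side.

carry_out(targets=[0,0.003,0,0,0,0.01,0,0,0,0.022,0,0,-0.005,0.033,0,0,-0.03,0.035,0,0,-0.06,0.035,0,0,-0.085,0.035,0,0,-0.1,0.035,0,0,-0.105,0.03,0,0,-0.105,0.01,0,0,-0.105,-0.02,0,0,-0.105,-0.06,0,0,-0.105,-0.1,0,0,-0.105,-0.14,0,0,-0.105,-0.175,0,0,-0.105,-0.205,0,0,-0.105,-0.216,0,0,-0.105,-0.22,0,0,-0.105,-0.22,0,0,-0.105,-0.22,0,0])

```text
t: 20.95
tool_pos: [0.4812, 0.1642, 0.2421]
tcp_rot: [0.707, -0.003, 0.707, 0.003]
contact_force: [0.5, 0.5, 0.1]
opening: 0.002
```

```bash
python3 snap.py wrist w13; python3 snap.py scene s13 190 110 340 230
```

```text
{'t': 20.95, 'tool_pos': [0.4812, 0.1642, 0.2421], 'tcp_rot': [0.707, -0.0028, 0.7072, 0.003], 'contact_force': [0.4756, 0.5064, 0.1091], 'torque': [-0.0106, -0.0395, -0.0273], 'opening': 0.0021519877951643425}
scale 1.5234375
{'t': 21.0, 'tool_pos': [0.4812, 0.1643, 0.2421], 'tcp_rot': [0.707, -0.0029, 0.7072, 0.0031], 'contact_force': [0.2305, -1.0189, 0.9125], 'torque': [0.0419, -0.0299, 0.0219], 'opening': -0.0032863221931473735}
scale 4.916666666666667
```

View pics/w13.png

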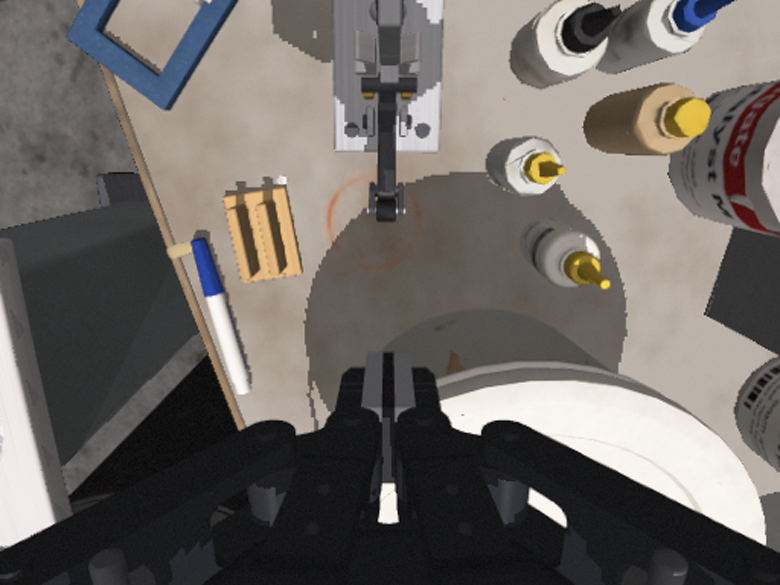

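View pics/s13.png

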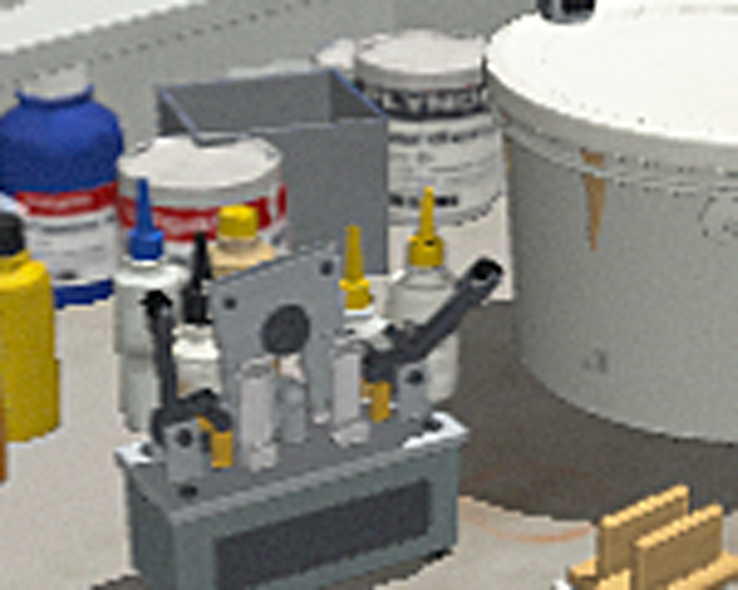

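```bash
python3 - <<'E'
from h import *
import pickle
s,w=pickle.load(open('w13.pkl','rb'));k=1.5234
for p in [(440,380),(500,366),(560,365),(640,378)]:
    print([onz(w,np.array(p)/k,z)[:2].round(3) for z in(.16,.17,.18)])
print('roller',onz(w,np.array((387,208))/k,.1295))
d=pickle.load(open('s13.pkl','rb'))
E
```

```text
[array([0.507, 0.121]), array([0.506, 0.126]), array([0.505, 0.131])]
[array([0.537, 0.129]), array([0.535, 0.133]), array([0.532, 0.138])]
[array([0.568, 0.129]), array([0.564, 0.134]), array([0.56 , 0.139])]
[array([0.611, 0.122]), array([0.605, 0.127]), array([0.599, 0.132])]
roller [0.47951793 0.20382175 0.1295    ]
```

carry_out(targets=[0.003,0.004,-0.0005,0,0.01,0.008,-0.001,0,0.025,0.01,-0.001,0,0.05,0.01,-0.001,0,0.075,0.01,-0.001,0,0.095,0.01,-0.001,0,0.11,0.01,-0.001,0,0.117,0.01,-0.001,0,0.119,0.01,-0.001,0,0.119,0.01,-0.001,0])

```text
t: 22.05
tool_pos: [0.4801, 0.1735, 0.1234]
tcp_rot: [0.707, -0.003, 0.707, 0.003]
contact_force: [0.9, 0.4, 0.3]
opening: 0.005
```

```bash
python3 snap.py scene s14 190 110 340 230
```

```text
{'t': 22.05, 'tool_pos': [0.4801, 0.1735, 0.1234], 'tcp_rot': [0.7071, -0.0027, 0.7071, 0.0027], 'contact_force': [0.9206, 0.4298, 0.3018], 'torque': [0.0089, -0.0164, 0.0109], 'opening': 0.004855492983636489}
scale 4.916666666666667
```

View pics/s14.png

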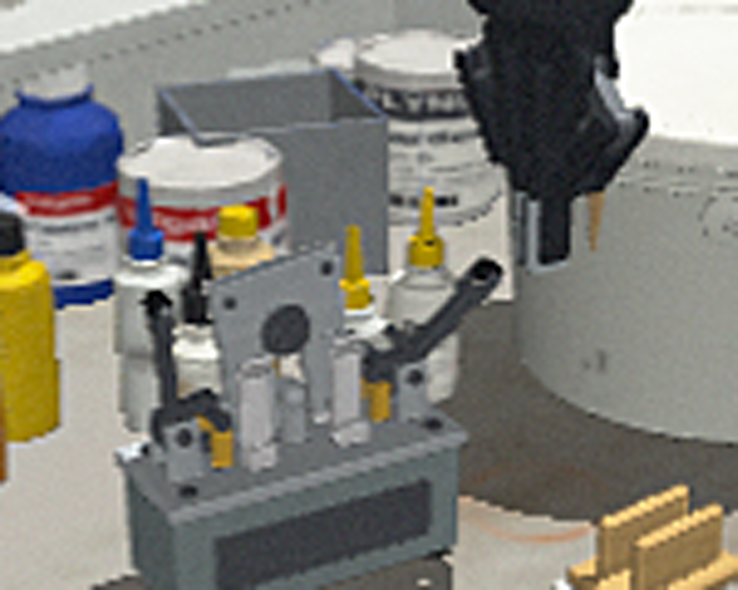

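The closed fingers are just outside the right roller (488,272). Starting the slow push along +y.

carry_out(targets=[0.002,0.003,0,0,0.002,0.007,0,0,0.002,0.01,0,0,0.002,0.012,0,0,0.002,0.014,0,0,0.002,0.016,0,0,0.002,0.016,0,0])

```text
t: 22.8
tool_pos: [0.48, 0.1882, 0.1212]
tcp_rot: [0.707, -0.003, 0.707, 0.001]
contact_force: [-0.1, -4.4, -0.7]
opening: 0.002
```

carry_out(targets=[-0.001,0.002,0,0,-0.003,0.004,0,0,-0.003,0.004,0,0])

```text
t: 23.1
tool_pos: [0.48, 0.1922, 0.1243]
tcp_rot: [0.707, -0.003, 0.707, 0.002]
contact_force: [0.2, -4.4, 0.3]
opening: -0.003
```

carry_out(targets=[-0.001,0.002,0,0,-0.003,0.004,0,0,-0.004,0.006,0,0,-0.006,0.008,0,0,-0.007,0.01,0,0,-0.008,0.012,0,0,-0.008,0.012,0,0])

```text
t: 23.8
tool_pos: [0.48, 0.2046, 0.1323]
tcp_rot: [0.707, -0.003, 0.707, 0.002]
contact_force: [0.9, -3.9, -0.4]
opening: 0.003
```

carry_out(targets=[-0.0005,0.001,0,0,-0.001,0.002,0,0,-0.001,0.002,0,0])

```text
t: 24.1
tool_pos: [0.4799, 0.2068, 0.1333]
tcp_rot: [0.707, -0.003, 0.707, 0.002]
contact_force: [1.3, -5.8, 0.5]
opening: -0.0
```

carry_out(targets=[-0.0005,0.001,0,0,-0.001,0.0015,0,0,-0.001,0.0015,0,0])

```text
t: 24.4
tool_pos: [0.4799, 0.2086, 0.1343]
tcp_rot: [0.707, -0.003, 0.707, 0.002]
contact_force: [1.3, -4.1, -0.3]
opening: 0.001
```

carry_out(targets=[-0.0005,0.001,0,0,-0.0005,0.0015,0,0,-0.0005,0.0015,0,0])

```text
t: 24.7
tool_pos: [0.4799, 0.2102, 0.1348]
tcp_rot: [0.707, -0.003, 0.707, 0.003]
contact_force: [0.8, -4.8, 0.6]
opening: 0.003
```

carry_out(targets=[-0.0003,0.001,0,0,-0.0005,0.0015,0,0,-0.0005,0.0015,0,0])

```text
t: 25.0
tool_pos: [0.4799, 0.2118, 0.1354]
tcp_rot: [0.707, -0.003, 0.707, 0.003]
contact_force: [-0.1, -3.8, -1.1]
opening: 0.002
```

carry_out(targets=[-0.0003,0.001,0,0,-0.0003,0.0015,0,0,-0.0003,0.0015,0,0])

```text
t: 25.3
tool_pos: [0.4798, 0.2133, 0.1356]
tcp_rot: [0.707, -0.003, 0.707, 0.003]
contact_force: [1.6, -4.2, 0.5]
opening: 0.003
```

carry_out(targets=[-0.0003,0.001,0,0,-0.0003,0.0015,0,0,-0.0003,0.0015,0,0])

```text
t: 25.6
tool_pos: [0.4798, 0.2148, 0.1359]
tcp_rot: [0.707, -0.003, 0.707, 0.003]
contact_force: [2.5, -3.7, -0.1]
opening: 0.003
```

carry_out(targets=[-0.0003,0.001,0,0,-0.0003,0.0015,0,0,-0.0003,0.0015,0,0])

```text
t: 25.9
tool_pos: [0.4798, 0.2163, 0.1362]
tcp_rot: [0.707, -0.003, 0.707, 0.003]
contact_force: [2.0, -4.3, 0.2]
opening: -0.002
```

carry_out(targets=[-0.0002,0.001,0,0,-0.0003,0.0015,0,0,-0.0003,0.0015,0,0])

```text
t: 26.2
tool_pos: [0.4798, 0.2178, 0.1365]
tcp_rot: [0.707, -0.003, 0.707, 0.003]
contact_force: [2.0, -3.9, -0.6]
opening: -0.0
```

carry_out(targets=[-0.0002,0.001,0,0,-0.0002,0.0015,0,0,-0.0002,0.0015,0,0])

```text
t: 26.5
tool_pos: [0.4797, 0.2193, 0.1367]
tcp_rot: [0.707, -0.003, 0.707, 0.003]
contact_force: [1.8, -4.5, 0.2]
opening: 0.001
```

```bash
python3 snap.py scene s15 190 110 340 230
```

```text
{'t': 26.5, 'tool_pos': [0.4797, 0.2193, 0.1367], 'tcp_rot': [0.7071, -0.0025, 0.7071, 0.0026], 'contact_force': [1.774, -4.5457, 0.1919], 'torque': [-0.8307, -0.5077, -0.0148], 'opening': 0.0009455925122597334}
scale 4.916666666666667
```

View pics/s15.png

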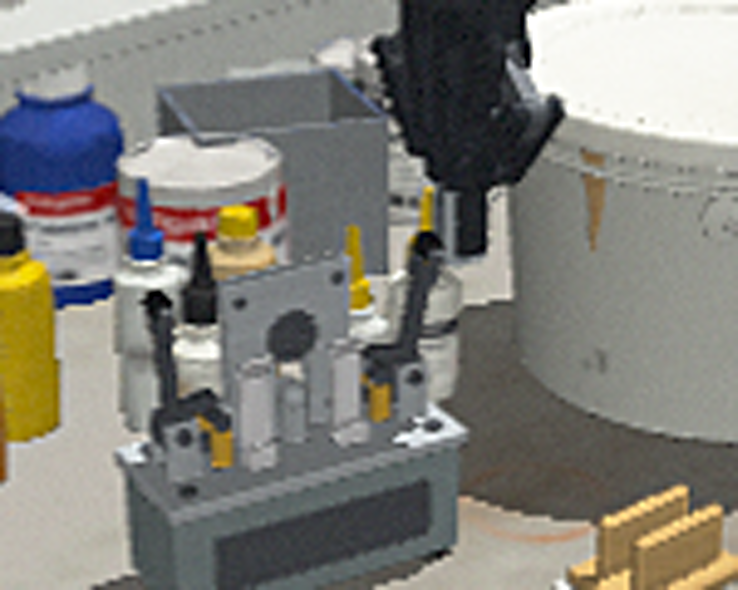

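Right lever at about 0.2 rad, going well.

carry_out(targets=[-0.0002,0.001,0,0,-0.0002,0.0012,0,0,-0.0002,0.0012,0,0])

```text
t: 26.85
tool_pos: [0.4797, 0.2205, 0.1369]
tcp_rot: [0.707, -0.003, 0.707, 0.003]
contact_force: [2.2, -4.1, 0.6]
opening: 0.004
```

carry_out(targets=[-0.0002,0.001,0,0,-0.0002,0.0012,0,0,-0.0002,0.0012,0,0])

```text
t: 27.15
tool_pos: [0.4797, 0.2215, 0.1371]
tcp_rot: [0.707, -0.003, 0.707, 0.002]
contact_force: [2.1, -5.6, 1.9]
opening: -0.001
```

carry_out(targets=[-0.0001,0.001,0,0,-0.0001,0.001,0,0])

```text
t: 27.35
tool_pos: [0.4797, 0.2222, 0.1371]
tcp_rot: [0.707, -0.003, 0.707, 0.002]
contact_force: [2.4, -5.6, -0.3]
opening: 0.004
```

carry_out(targets=[-0.0001,0.0008,0,0,-0.0001,0.0008,0,0])

```text
t: 27.55
tool_pos: [0.4797, 0.2227, 0.1372]
tcp_rot: [0.707, -0.003, 0.707, 0.002]
contact_force: [2.5, -6.9, 0.3]
opening: 0.001
```

carry_out(targets=[0,0.001,0,0,0,0.001,0,0])

```text
t: 27.75
tool_pos: [0.4797, 0.2232, 0.1371]
tcp_rot: [0.707, -0.003, 0.707, 0.001]
contact_force: [3.2, -7.8, 0.6]
opening: 0.002
```

carry_out(targets=[0,0.0008,0,0,0,0.0008,0,0])

```text
t: 27.95
tool_pos: [0.4797, 0.2236, 0.1371]
tcp_rot: [0.707, -0.004, 0.707, 0.001]
contact_force: [2.7, -10.2, 0.5]
opening: 0.0
```

carry_out(targets=[0,0.0004,0,0,0,0.0004,0,0])

```text
t: 28.15
tool_pos: [0.4796, 0.2237, 0.137]
tcp_rot: [0.707, -0.004, 0.707, 0.001]
contact_force: [3.3, -9.7, 0.2]
opening: -0.002
```

carry_out(targets=[0,0.0003,0,0,0,0.0003,0,0])

```text
t: 28.35
tool_pos: [0.4796, 0.2238, 0.137]
tcp_rot: [0.707, -0.004, 0.707, 0.001]
contact_force: [3.1, -10.7, -0.3]
opening: 0.001
```

carry_out(targets=[0,0.0004,0,0,0,0.0004,0,0])

```text
t: 28.55
tool_pos: [0.4796, 0.2241, 0.137]
tcp_rot: [0.707, -0.004, 0.707, 0.0]
contact_force: [2.9, -11.2, 1.3]
opening: -0.001
```

The right lever is tight at about 11 N. I retreat and go back to re-check the left lever, since clamping the right side may have eased it.

carry_out(targets=[0,-0.003,0,0,0,-0.01,0,0,0,-0.02,0,0,-0.005,-0.025,0,0,-0.03,-0.025,0,0,-0.06,-0.025,0,0,-0.085,-0.025,0,0,-0.1,-0.02,0,0,-0.105,0,0,0,-0.105,0.03,0,0,-0.105,0.07,0,0,-0.105,0.11,0,0,-0.105,0.15,0,0,-0.105,0.18,0,0,-0.105,0.19,0,0,-0.105,0.195,0,0,-0.105,0.195,0,0])

```text
t: 30.25
tool_pos: [0.4782, 0.4209, 0.2423]
tcp_rot: [0.707, -0.003, 0.707, 0.002]
contact_force: [-0.7, -0.9, -0.2]
opening: 0.003
```

```bash
python3 snap.py wrist w16; python3 snap.py scene s16 190 110 340 230
```

```text
{'t': 30.25, 'tool_pos': [0.4782, 0.4209, 0.2423], 'tcp_rot': [0.707, -0.0027, 0.7072, 0.0024], 'contact_force': [-0.6862, -0.9135, -0.1979], 'torque': [-0.029, 0.0042, 0.0211], 'opening': 0.0030707652338442257}
scale 1.5234375
{'t': 30.3, 'tool_pos': [0.4784, 0.4203, 0.2424], 'tcp_rot': [0.707, -0.0025, 0.7072, 0.0022], 'contact_force': [0.3556, -0.3906, -0.3031], 'torque': [0.02, -0.0176, -0.0244], 'opening': -0.005121429740361552}
scale 4.916666666666667
```

View pics/s16.png

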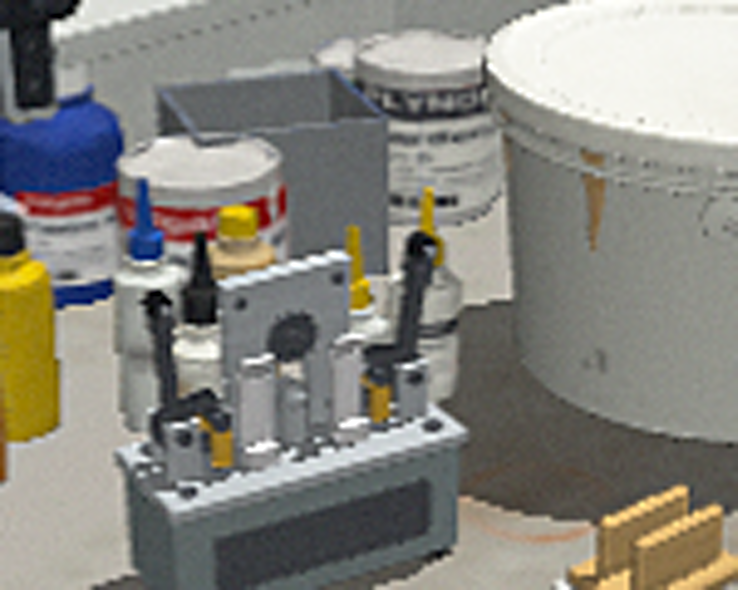

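Both levers stand nearly upright and the plate is level. I go down outside the left roller for the re-check.

carry_out(targets=[0.005,0,0,0,0.02,0,0,0,0.045,0,0.001,0,0.07,0,0.001,0,0.09,0,0.001,0,0.102,0,0.001,0,0.105,0,0.001,0,0.105,-0.01,0.001,0,0.105,-0.02,0.001,0,0.105,-0.026,0.001,0,0.105,-0.03,0.001,0,0.105,-0.0315,0.001,0,0.105,-0.0315,0.001,0])

```text
t: 31.65
tool_pos: [0.4797, 0.3897, 0.1377]
tcp_rot: [0.707, -0.002, 0.707, 0.003]
contact_force: [0.9, -0.8, 0.5]
opening: 0.002
```

carry_out(targets=[0,-0.001,0,0,0,-0.0015,0,0,0,-0.0015,0,0])

```text
t: 31.95
tool_pos: [0.4795, 0.3884, 0.1372]
tcp_rot: [0.707, -0.003, 0.707, 0.003]
contact_force: [-0.3, 0.1, -0.4]
opening: 0.001
```

carry_out(targets=[0,-0.001,0,0,0,-0.001,0,0])

```text
t: 32.15
tool_pos: [0.4794, 0.3873, 0.1372]
tcp_rot: [0.707, -0.003, 0.707, 0.003]
contact_force: [0.1, 0.5, 0.1]
opening: 0.001
```

carry_out(targets=[0,-0.001,0,0,0,-0.001,0,0])

```text
t: 32.35
tool_pos: [0.4795, 0.3868, 0.1374]
tcp_rot: [0.707, -0.002, 0.707, 0.003]
contact_force: [-0.3, 1.9, 0.1]
opening: -0.001
```

carry_out(targets=[0,-0.001,0,0,0,-0.001,0,0])

```text
t: 32.55
tool_pos: [0.4796, 0.3867, 0.1377]
tcp_rot: [0.707, -0.002, 0.707, 0.004]
contact_force: [-0.0, 4.8, 0.5]
opening: 0.0
```

carry_out(targets=[0,-0.001,0,0,0,-0.001,0,0])

```text
t: 32.75
tool_pos: [0.4796, 0.3863, 0.1379]
tcp_rot: [0.707, -0.001, 0.707, 0.004]
contact_force: [-0.5, 7.7, -0.6]
opening: -0.002
```

carry_out(targets=[0,-0.0008,0,0,0,-0.0008,0,0])

```text
t: 32.95
tool_pos: [0.4796, 0.3861, 0.138]
tcp_rot: [0.707, -0.001, 0.707, 0.005]
contact_force: [-1.2, 8.1, -0.7]
opening: 0.002
```

carry_out(targets=[0,-0.0004,0,0,0,-0.0004,0,0])

```text
t: 33.15
tool_pos: [0.4796, 0.3859, 0.138]
tcp_rot: [0.707, -0.001, 0.707, 0.005]
contact_force: [-1.4, 9.1, 0.4]
opening: 0.0
```

carry_out(targets=[0,-0.0006,0,0,0,-0.0006,0,0])

```text
t: 33.35
tool_pos: [0.4796, 0.3856, 0.1381]
tcp_rot: [0.707, -0.001, 0.707, 0.005]
contact_force: [-0.6, 10.1, -0.7]
opening: -0.001
```

carry_out(targets=[0,-0.0003,0,0,0,-0.0003,0,0])

```text
t: 33.55
tool_pos: [0.4796, 0.3855, 0.1381]
tcp_rot: [0.707, -0.001, 0.707, 0.005]
contact_force: [-1.1, 10.7, 0.2]
opening: -0.001
```

The left lever still holds firm: the same position at the same force. Retreat and take a final look.

carry_out(targets=[0,0.003,0,0,0,0.01,0,0,0,0.022,0,0,-0.005,0.033,0,0,-0.03,0.037,0,0,-0.06,0.037,0,0,-0.085,0.037,0,0,-0.1,0.037,0,0,-0.105,0.03,0,0,-0.105,0.01,0,0,-0.105,-0.02,0,0,-0.105,-0.06,0,0,-0.105,-0.1,0,0,-0.105,-0.13,0,0,-0.105,-0.14,0,0,-0.105,-0.14,0,0])

```text
t: 35.15
tool_pos: [0.4804, 0.2411, 0.242]
tcp_rot: [0.707, -0.002, 0.707, 0.002]
contact_force: [-0.0, 0.4, -0.3]
opening: -0.003
```

```bash
python3 snap.py wrist w17;python3 snap.py scene s17 190 130 320 230
```

```text
{'t': 35.15, 'tool_pos': [0.4804, 0.2411, 0.242], 'tcp_rot': [0.7069, -0.0019, 0.7073, 0.0017], 'contact_force': [-0.0038, 0.4344, -0.2566], 'torque': [0.0158, -0.0398, -0.0342], 'opening': -0.0027642818524321834}
scale 1.5234375
{'t': 35.2, 'tool_pos': [0.4806, 0.2422, 0.2421], 'tcp_rot': [0.707, -0.0021, 0.7072, 0.0023], 'contact_force': [-0.45, 0.3347, 0.1455], 'torque': [-0.0271, -0.034, -0.0278], 'opening': 0.0010836497224317066}
scale 5.9
```

View pics/w17.png

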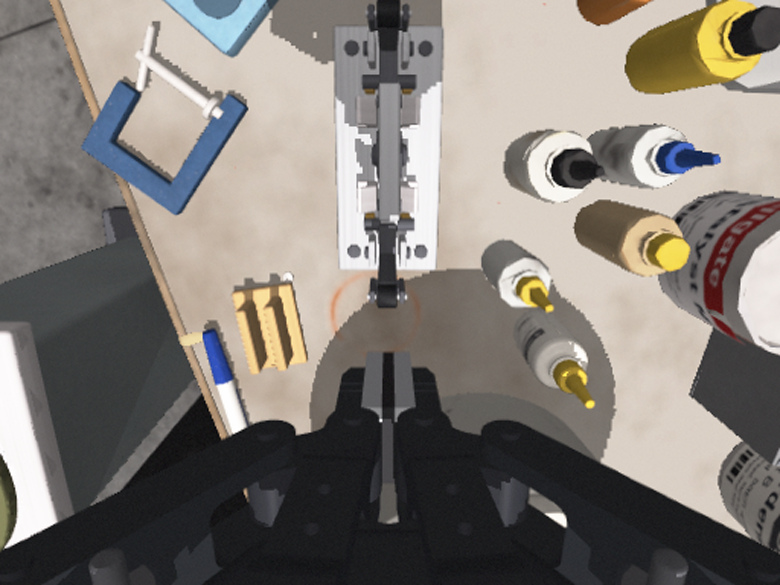

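View pics/s17.png

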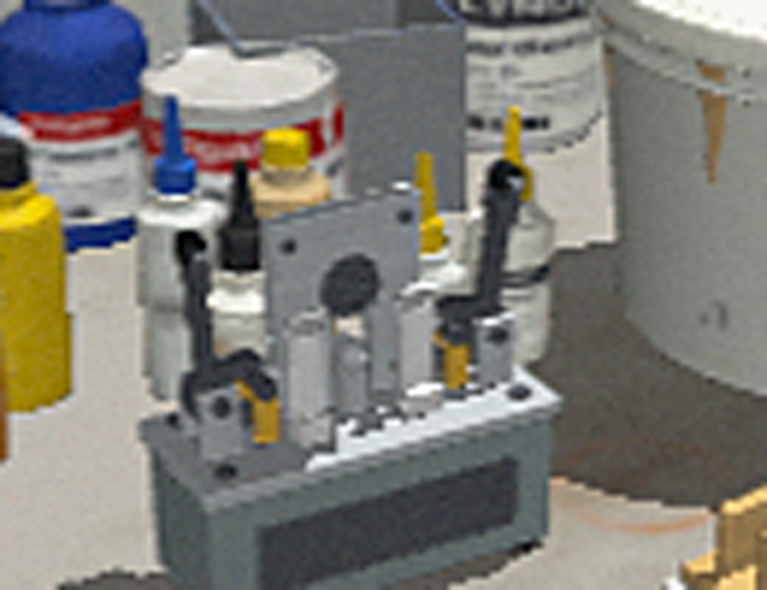

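Both levers stand in with their pins on the brass posts, the plate is upright and centred, the stand is empty, and the robot is clear. Handing in.

```bash
python3 -c "
from station import hand_in
print(hand_in())"
```

```text
the job is handed in; nothing more can be done
None
```

The plate is out of its stand and clamped upright in the casting frame, with both levers pushed in until firm. I handed the job in at about 35 s.

- **Plate:** I lowered it into the guides until the pins touched the jaws, at about 6 N of contact with the underside near 81 mm. Then I let go. The first touch was on the right pin only, and the left pin settled when the gripper opened.
- **Left lever:** it grew tight at about 0.06–0.08 rad, and I stopped at about 11 N.
- **Right lever:** it grew tight at about 0.12 rad, and I stopped at about 11 N.
- **Re-check:** after clamping the right side I pushed the left lever again. It stood firm at the same position with 10.7 N. I did not re-push the right lever after that.
- **Side force:** pushing the right roller gave a sideways reading of about 3 N, which I put down to rubbing on its cheeks and did not look into.
- **Final pictures:** the plate is upright and level, both levers are in, the clamp is where it was, and the robot is clear. The mould half is only partly in view. I judged the pins' seating from these pictures and the feel of the levers, and did not measure their clamped heights.

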